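# Hold a part-loaded vial rack level over the sampler's bed

### The job

Press the vial store's release pedal right down so that its smoked cover springs open, then lift the part-loaded vial rack out by its carrying bar, gripping the bar at the rack's balance point, towards the loaded end. Finish while still holding the rack level and still about four centimetres above the floor of the sampler's rack bed, squarely over it and in line with it, its steel coupling block facing the bed's drive housing; do not set it down or let go, I will wipe the bed first, and leave everything else standing about where it is.

Things in the scene. Friction and masses are not known exactly. Their poses are not given: they have to be found in the camera images.
- store: White vial store box fixed to the bench, 114 mm deep (x), 266 mm long (y, from -128 to +138 mm), walls 45 mm high, inner floor 6 mm up. Origin on the bench, below the seated rack's origin. A smoked see-through cover 77 mm high sits on it at the start (top 124 mm above the bench). x points to the back, where the cover hinges; the pedal is at the front (-x).
- cover (a joint): Smoked cover of the store: 0 rad shut, 1.75 rad fully open. Hinged at the back, 59 mm behind the store's origin and 46 mm up. When the pedal lets it go its spring raises it by itself in 1 to 2 s and keeps it open; it then leans back behind its hinge, up to 155 mm behind the origin and 170 mm above the bench.
- pedal (a joint): Release pedal on the front of the store: 0 rad at rest, 0.35 rad fully down at its stop. Spring-loaded, hinged 75 mm in front of the store's origin, 20 mm above the bench. Pressed on its tread, 3 N starts it and 10 N brings it to the stop. Its steel hook frees the cover part of the way down. It springs back when let go.
- pedal_pad (a point): Point on top of the black ribbed pedal tread, 60 mm from the pedal's hinge, where to press. The tread is 70 mm wide (along the store's y), slopes up away from the box and ends 20 mm further out. At rest the point is 38 mm above the bench, at the stop about 17 mm, and 3 mm further from the box.
- rack: Vial rack of bare metal, 90 mm wide (x), 240 mm long (y from -115 to +125 mm), 0.37 to 0.58 kg, seated in the store along its y. Origin: on the underside, below the middle of the carrying bar. Two rows of seven places; six full 10 ml vials with black caps (tops 52 mm up) fill the three columns at the +y end (30, 60, 90 mm from the origin). The balance point lies 41 mm from the origin along +y.
- rack_bar (a point): Middle of the rack's black carrying bar, 86 mm above the rack's origin. The bar is 10 mm thick (rack's x), 24 mm high (from 74 to 98 mm above the underside), 222 mm long along the rack's y, straight and level, open beneath. The place on the bar above the balance point is 41 mm from here towards the loaded (+y) end.
- coupling (a point): Middle of the outer face of the steel coupling block, 60 mm wide and 18 mm high, on the loaded end of the rack: 125 mm along +y from the rack's origin, 13 mm above the underside.
- bed: The sampler's rack bed, a white block fixed to the bench, 124 mm wide (x), 262 mm long (y), its dark floor 30 mm above the bench, with low metal guides round it reaching 43 mm above the bench. Origin on the bench below the place where the rack's origin belongs; the rack belongs with its y axis along the bed's y axis, the same way round.
- housing (a point): Middle of the inner face of the white drive housing that stands across the +y end of the bed: 136 mm along +y from the bed's origin, 43 mm above the bench. The housing is 110 mm wide, 30 mm thick and 72 mm high.
- vial_a: Glass vial with black cap, 23 mm across, 75 mm high, a loose bystander on the bench; origin on its underside, in the middle. To be left where it is.
- vial_b: Glass vial with black cap, 23 mm across, 75 mm high, a loose bystander on the bench; origin on its underside, in the middle. To be left where it is.
- vial_c: Glass vial with black cap, 23 mm across, 75 mm high, a loose bystander on the bench; origin on its underside, in the middle. To be left where it is.
- solvent: Amber solvent bottle 64 mm across, 135 mm high, a loose bystander on the bench; origin on its underside, in the middle. To be left where it is.
- capjar: Low clear jar 54 mm across, 60 mm high, a loose bystander on the bench; origin on its underside, in the middle. To be left where it is.
- driver: Screwdriver, 170 mm long, lying, a loose bystander on the bench; origin on its underside. To be left where it is.
- beaker: Glass beaker 68 mm across, 85 mm high, a loose bystander on the bench; origin on its underside, in the middle. To be left where it is.
- syringe_case: Flat plastic case 45 x 150 x 23 mm, a loose bystander on the bench; origin on its underside, in the middle. To be left where it is.

How it is judged:
By the outcome, as a careful person would: the job done as asked, in the order asked, and still so for the second after the job is handed in, while the arm keeps its last pose, push and grip.
It also fails if it takes over 58 s, if anything falls off the work surface, if the arm or the gripper's body presses on something with over 40 N, if the wrist force passes 120 N, or if a joint passes its speed limit or range.

### The arm

A 7-joint arm with a two-finger parallel gripper is mounted at the origin on the work surface. World frame = base frame: x ahead of the robot, y to its left, z up, the work surface at z = 0. Lengths are in m, angles in rad, forces in N, time in s.
With the tool pointing down it reaches from about 0.425 to 0.875 m from the base axis. Payload 4.7 kg.
Tool frame: the origin (TCP) lies midway between the tips of the shut fingers; the grasp point (between the pads) lies 19 mm behind it; z points along the fingers, y is the direction in which the jaws open and shut (so a half turn about z gives the same grasp; the last joint's range is limited). The gripper opens to 87 mm and grips with 3 to 60 N. Pads are 19 mm wide; open, the fingers measure 117 mm over their backs; the gripper's body (75 mm by 190 mm) begins 51 mm behind the grasp point.
Start: joints at [1.139, 0.321, -0.07, 1.45, 0.023, 1.371, -0.057], TCP at [0.28, -0.587, 0.197] pointing down, gripper open.
Joint ranges: [-2.86, 2.86], [-0.3, 2.09], [-1.38, 1.24], [0.06, 2.45], [-1.56, 4.7], [0.09, 2.05], [-2.69, 2.69]. Speed limits (rad/s): [2.57, 2.57, 3.14, 3.14, 3.14, 3.14, 3.14].

### API

Orientations are given as a rotation vector (axis times angle).
In Python, from bench import * gives the robot as it stands. The module is installed in compiled form; this text tells all that it offers.
- The arm moves only by the tool play_rows, never from a script. Its argument "series" is one flat list of numbers, 7 for each row, row after row: the opening in per cent of the stroke, from 0 (shut) to 100 (fully open), then the shift along the tool's x, y, z in m, then the turn, a rotation vector about the tool's x, y, z in degrees. In form: [fingers, tx, ty, tz, rx, ry, rz, fingers, tx, ty, tz, rx, ry, rz, ...]. A call has 1 to 10 rows; each row is the pose to reach, as a shift and turn from the pose commanded when the call began, along the tool's axes at that moment; what a row does not reach only later rows make up. A row lasts 1/12 s, in which the tool goes at most 41.7 mm and 7.16 degrees, less where a joint would pass 70% of its speed; a pose out of reach is approached as far as the arm can. A call with a gripper value outside its range is refused whole. The fingers move at their own pace and stop on an object; "force" is the grip in N (left out, the last holds). Time passes only in rows, so rows that repeat a pose let the fingers close. It gives the time, the measured TCP pose, the force and the opening at its end, in the units of the state.
- get_state(): the state, without advancing time (a new reading comes with each control period).
- get_image(name): name is "side" or "top" or "wrist"; returns a dict with "frame" (420x560x3 uint8, red, green, blue), "fx", "fy", "cx", "cy" (pixels), "D" ([k1, k2, p1, p2, k3] as OpenCV has them; the pictures are not rectified), "R" (3x3) and "t" (3): a world point X has camera coordinates R X + t. Camera axes: x right, y down, z forward; pixel columns grow to the right and rows downward; lengths in m; the calibration is good to about 2 mm. A picture is of the moment at which its call begins. There is no depth.
- close_job(): hands the job in, once; it reports no verdict.
The state is a dict: "time": time; "joint_positions": joint angles; "qd": joint speeds; "joint_torque": joint torques, N m; "position": TCP position; "tool_rot": TCP orientation; "ft_force": force on the tool from outside, world axes, zero at the start; "torque": the same for the moment, N m; "grip_width": opening from 0.0 (shut) to 1.0 (fully open).
Only numpy, scipy, OpenCV 4.12 (cv2) and the standard library are available. Lean on these libraries where they do the work, as an engineer would, in place of code of your own. Each camera call takes 0.05 s, during which the arm holds its last target.

## Working session

There is one attempt and no reset: what is moved stays moved. The work goes in short steps, Python scripts to look and compute and a tool call to move; the robot and the scene stay as the last step left them, time stands still between calls to the robot, and variables do not carry over. Pictures are saved under pics/ and viewed, and the job is handed in when it is done.

Besides the shell and the picture viewer there is one more tool, called after "Call:" as a command line: name --argument value ..., lists and objects as JSON in quotes. play_rows: Moves the arm, as the interface text tells. Its arguments: {"type":"object","properties":{"series":{"type":"array"},"force":{"type":"number"}},"required":["series"]}

```bash
mkdir -p pics
cat > h.py <<'E'
from bench import *
import numpy as np, cv2, pickle
def snap(n,tag):
    im=get_image(n); pickle.dump(im,open(f'pics/{tag}.pkl','wb')); cv2.imwrite(f'pics/{tag}.png',im['frame'][:,:,::-1]); return im
def load(tag): return pickle.load(open(f'pics/{tag}.pkl','rb'))
def ray(im,uv):
    K=np.array([[im['fx'],0,im['cx']],[0,im['fy'],im['cy']],[0,0,1.]])
    p=cv2.undistortPoints(np.array([[uv]],float),K,np.array(im['D'],float))[0,0]
    R=np.array(im['R']);t=np.array(im['t'])
    d=R.T@np.array([p[0],p[1],1]); return -R.T@t, d/np.linalg.norm(d)
def onz(im,uv,z):
    c,d=ray(im,uv); return c+d*(z-c[2])/d[2]
def tri(*obs):
    A=np.zeros((3,3));b=np.zeros(3)
    for im,uv in obs:
        c,d=ray(im,uv);P=np.eye(3)-np.outer(d,d);A+=P;b+=P@c
    X=np.linalg.solve(A,b); 
    return X,[float(np.linalg.norm(np.cross(X-ray(im,uv)[0],ray(im,uv)[1]))) for im,uv in obs]
def proj(im,X):
    K=np.array([[im['fx'],0,im['cx']],[0,im['fy'],im['cy']],[0,0,1.]])
    R=np.array(im['R']);r,_=cv2.Rodrigues(R)
    return cv2.projectPoints(np.array(X,float).reshape(-1,3),r,np.array(im['t'],float),K,np.array(im['D'],float))[0][:,0]
E
python3 - <<'E'
from h import *
for n in ['side','top','wrist']:
    im=snap(n,n+'0'); print(n,im['fx'],-np.array(im['R']).T@np.array(im['t']))
s=get_state(); print({k:np.round(v,3) for k,v in s.items()})
E
```

```text
side 411.39852529919904 [0.51825179 0.95215216 0.60713129]
top 388.0242363777437 [ 0.4331258  -0.00573374  1.33961757]
wrist 314.2606787421715 [ 0.34715119 -0.55593725  0.38246311]
{'time': np.float64(0.15), 'joint_positions': array([ 1.139,  0.322, -0.07 ,  1.451,  0.023,  1.371, -0.057]), 'qd': array([ 0.001, -0.002, -0.001, -0.004,  0.001,  0.001,  0.001]), 'joint_torque': array([-0.0000e+00, -4.9180e+01, -4.0500e-01, -3.1287e+01, -6.4000e-02,
        4.1000e-02,  0.0000e+00]), 'position': array([ 0.28 , -0.586,  0.196]), 'tool_rot': array([-3.062e+00, -6.940e-01,  1.000e-03]), 'ft_force': array([ 0.482,  0.263, -0.235]), 'torque': array([-0.032, -0.028, -0.002]), 'grip_width': np.float64(1.001)}
```

View pics/side0.png

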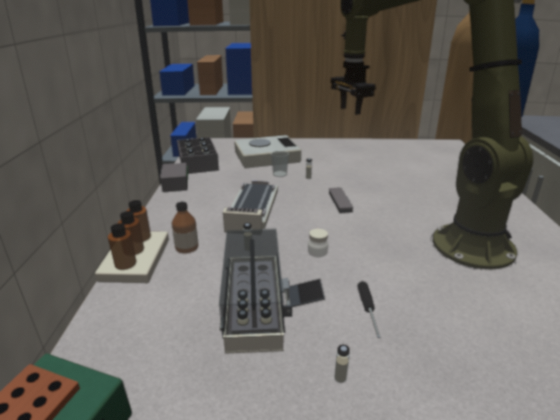

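View pics/top0.png

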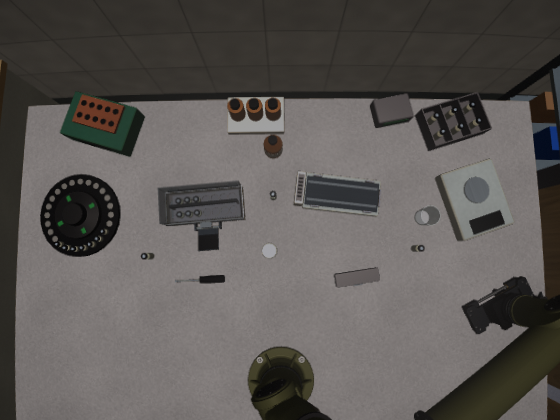

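View pics/wrist0.png

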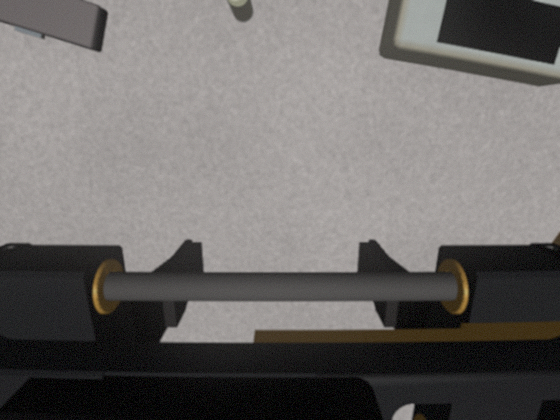

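Run:
```python
import cv2
a=cv2.imread('pics/top0.png')
cv2.imwrite('pics/t_store.png',cv2.resize(a[165:260,145:265],None,fx=6,fy=6,interpolation=2))
cv2.imwrite('pics/t_bed.png',cv2.resize(a[160:225,285:390],None,fx=7,fy=7,interpolation=2))
a=cv2.imread('pics/side0.png')
cv2.imwrite('pics/s_store.png',cv2.resize(a[170:350,200:335],None,fx=3.3,fy=3.3,interpolation=2)*1)
```

```text
(no output)
```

View pics/t_store.png

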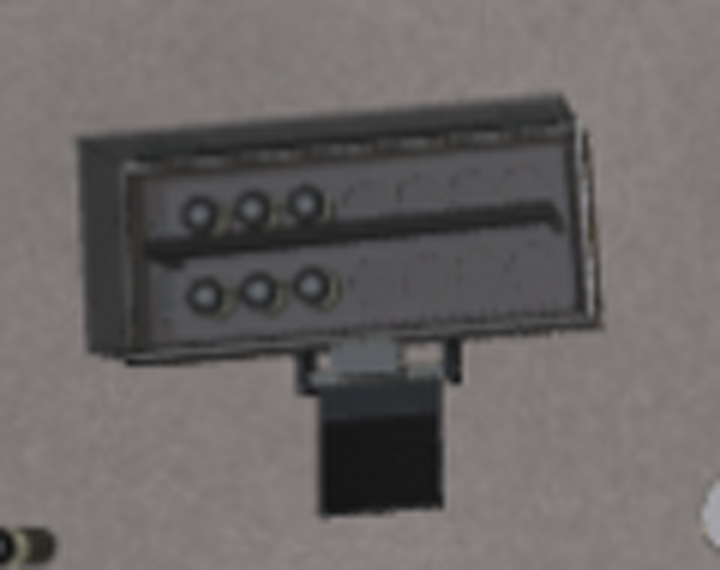

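View pics/t_bed.png

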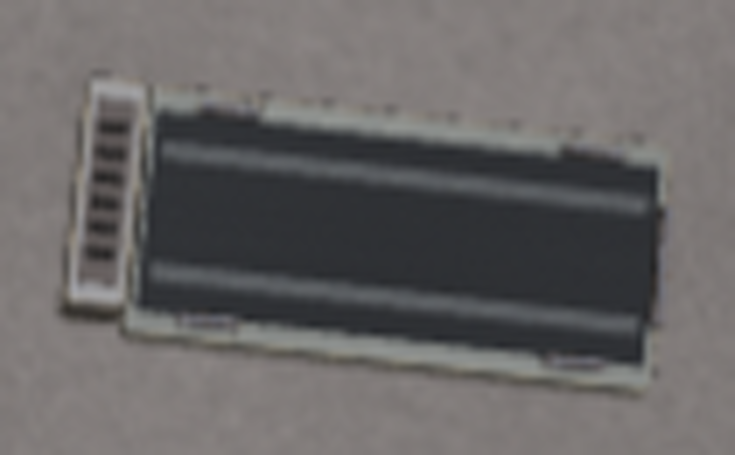

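View pics/s_store.png

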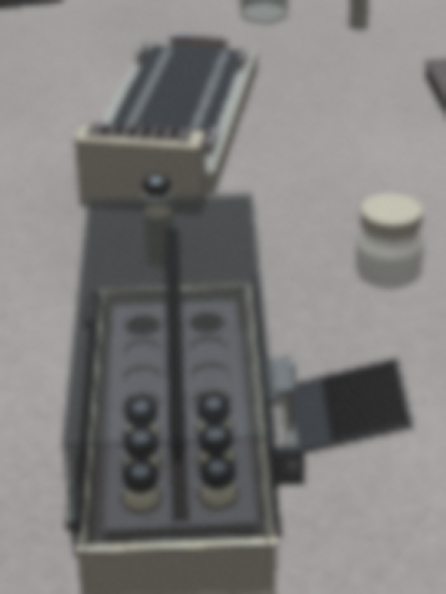

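Run:
```python
from h import *
T=load('top0');S=load('side0')
t=lambda x,y:((x+.5)/6+145-.5,(y+.5)/6+165-.5)
b=lambda x,y:((x+.5)/7+285-.5,(y+.5)/7+160-.5)
s=lambda x,y:((x+.5)/3.3+200-.5,(y+.5)/3.3+170-.5)
np.set_printoptions(precision=4,suppress=True)
caps=[(200,213),(253,209),(307,204),(205,295),(260,291),(315,286)]
P=np.array([onz(T,t(*c),.058) for c in caps]);print(P)
sc=[(140,470),(140,438),(140,406),(218,470),(216,435),(213,404)]
for c,d in zip(caps,sc): print(tri((T,t(*c)),(S,s(*d))))
d=(P[0]-P[2]+P[3]-P[5]);print('yaw y-axis',np.degrees(np.arctan2(d[1],d[0]))-90)
for c in [(148,250),(555,212)]: print('bar',onz(T,t(*c),.104))
# pedal
print('pedal far edge', [onz(T,t(*c),.044) for c in [(320,515),(442,508)]])
print('black start', [onz(T,t(*c),.032) for c in [(320,415),(442,408)]])
print(tri((T,t(320,515)),(S,s(410,425))),tri((T,t(442,508)),(S,s(395,360))))
# bed: floor corners
F=[(160,115),(657,168),(640,360),(140,308)]
print('floor',[onz(T,b(*c),.03) for c in F], np.mean([onz(T,b(*c),.03) for c in F],0))
R=[onz(T,b(*c),.033) for c in [(160,150),(645,203),(155,272),(640,324)]];print('rails',R)
for i in (0,2):
  d=R[i]-R[i+1];print(np.degrees(np.arctan2(d[1],d[0]))-90)
H=[onz(T,b(*c),.072) for c in [(93,82),(147,85),(66,303),(120,310)]];print('housing',H)
for a,c in ((0,2),(1,3)):
  d=H[a]-H[c];print(np.degrees(np.arctan2(d[1],d[0])))
for n,c in [('vialc',(273,192)),('solv',(273,138)),('jar',(269,251))]: print(n,onz(T,c,.07))
```

```text
[[0.6051 0.3374 0.058 ]
 [0.6071 0.3074 0.058 ]
 [0.6096 0.277  0.058 ]
 [0.5591 0.3336 0.058 ]
 [0.561  0.3026 0.058 ]
 [0.5636 0.2718 0.058 ]]
(array([0.6032, 0.3374, 0.0575]), [0.002009968628330318, 0.002009968628330355])
(array([0.6056, 0.3077, 0.0567]), [0.001626213094858439, 0.001626213094858351])
(array([0.6083, 0.2772, 0.0569]), [0.0014396860265217446, 0.0014396860265218365])
(array([0.5571, 0.3342, 0.0556]), [0.002196825836693618, 0.0021968258366936344])
(array([0.5594, 0.3031, 0.0561]), [0.0018601682526749783, 0.0018601682526748367])
(array([0.5623, 0.2724, 0.0553]), [0.0015004596895456224, 0.0015004596895455632])
yaw y-axis 4.193331722234447
bar [0.5792 0.3531 0.104 ]
bar [0.5976 0.1329 0.104 ]
pedal far edge [array([0.4369, 0.2704, 0.044 ]), array([0.4404, 0.2022, 0.044 ])]
black start [array([0.4931, 0.2736, 0.032 ]), array([0.4966, 0.2044, 0.032 ])]
(array([0.4359, 0.2716, 0.039 ]), [0.0010787873912784312, 0.0010787873912784364]) (array([0.4401, 0.203 , 0.0388]), [0.00038590676349053413, 0.00038590676349041747])
floor [array([ 0.688 , -0.0999,  0.03  ]), array([ 0.6598, -0.3444,  0.03  ]), array([ 0.565 , -0.3323,  0.03  ]), array([ 0.5928, -0.0885,  0.03  ])] [ 0.6264 -0.2163  0.03  ]
rails [array([ 0.67  , -0.0994,  0.033 ]), array([ 0.642, -0.337,  0.033]), array([ 0.6099, -0.0959,  0.033 ]), array([ 0.5823, -0.3322,  0.033 ])]
-6.737379090941573
-6.662010915948741
housing [array([ 0.696 , -0.0653,  0.072 ]), array([ 0.6943, -0.091 ,  0.072 ]), array([ 0.5903, -0.0511,  0.072 ]), array([ 0.5868, -0.0764,  0.072 ])]
-7.684903746021039
-7.704744270230861
vialc [0.6274 0.0178 0.07  ]
solv [0.8116 0.0166 0.07  ]
jar [0.4334 0.0323 0.07  ]
```

Run:
```python
import cv2,numpy as np
a=cv2.imread('pics/top0.png')[260:350,440:560]
b=cv2.imread('pics/side0.png')[0:130,300:420]
g=lambda a:np.clip(255*(a/255.)**.45,0,255).astype('uint8')
cv2.imwrite('pics/g1.png',np.hstack([cv2.resize(g(a),(400,300)),cv2.resize(g(b),(277,300))]))
from h import *
T=load('top0');W=load('wrist0')
s=get_state();R=cv2.Rodrigues(np.array(s['tool_rot']))[0];p=s['position']
c=-np.array(W['R']).T@W['t'];print('cam in tool',R.T@(c-p),'\n',R.T@np.array(W['R']).T, '\nR',R)
for L in [(0,.095,-.07),(0,-.095,-.07),(.0375,.095,-.07),(-.0375,.095,-.07),(.0375,-.095,-.07),(-.0375,-.095,-.07),(0,.058,0),(0,-.058,0)]:
  print(L,proj(T,p+R@np.array(L))[0]-[440,260],proj(load('side0'),p+R@np.array(L))[0]-[300,0])
```

```text
cam in tool [ 0.07352203  0.00148005 -0.18617186] 
 [[ 9.05687532e-04 -9.63832261e-01 -2.66508071e-01]
 [ 9.99999398e-01  7.07919183e-04  8.38142119e-04]
 [-6.19162238e-04 -2.66508670e-01  9.63832322e-01]] 
R [[ 9.02238318e-01  4.31237197e-01 -7.05146875e-04]
 [ 4.31237767e-01 -9.02237367e-01  1.31199009e-03]
 [-7.04309328e-05 -1.48781369e-03 -9.99998891e-01]]
(0, 0.095, -0.07) [75.6335886  26.68730808] [36.53716488 93.83907069]
(0, -0.095, -0.07) [19.51035963 58.38746967] [ 65.0982769  104.32151265]
(0.0375, 0.095, -0.07) [69.81087056 14.89508046] [28.22015414 94.66733657]
(-0.0375, 0.095, -0.07) [81.38340004 38.45329744] [44.7005113  93.03360911]
(0.0375, -0.095, -0.07) [13.53869684 46.31239226] [ 56.20202042 105.31832257]
(-0.0375, -0.095, -0.07) [25.42774236 70.42951858] [ 73.80675434 103.35339705]
(0, 0.058, 0) [52.07511555 30.50640877] [ 40.51505273 113.80235737]
(0, -0.058, 0) [19.51654213 48.6480516 ] [ 57.49813263 121.19179388]
```

View pics/g1.png

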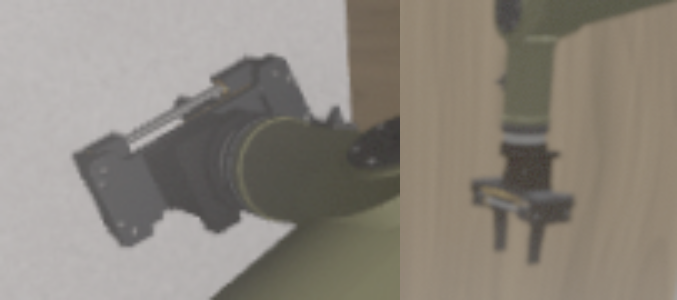

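```bash
cat >> h.py <<'E'
def Rtool(head_deg, tilt=None):
    """tool z down, tool x heading; tilt=(world axis, deg) applied after"""
    a=np.radians(head_deg); x=np.array([np.cos(a),np.sin(a),0]); z=np.array([0,0,-1.]); R=np.stack([x,np.cross(z,x),z],1)
    if tilt is not None: 
        ax=np.array(tilt[0],float); R=cv2.Rodrigues(ax/np.linalg.norm(ax)*np.radians(tilt[1]))[0]@R
    return R
def rel(p,R,p0=None,R0=None):
    if p0 is None:
        s=get_state(); p0=np.array(s['position']); R0=cv2.Rodrigues(np.array(s['tool_rot']))[0]
    return np.round(R0.T@(np.array(p)-p0),4).tolist()+np.round(np.degrees(cv2.Rodrigues(R0.T@R)[0][:,0]),2).tolist()
def st():
    s=get_state(); R=cv2.Rodrigues(np.array(s['tool_rot']))[0]
    print('t',round(float(s['time']),2),'p',np.round(s['position'],4),'z',np.round(R[:,2],3),'head',round(float(np.degrees(np.arctan2(R[1,0],R[0,0]))),2),'F',np.round(s['ft_force'],1),'T',np.round(s['torque'],2),'grip',round(float(s['grip_width']),3))
    return s,R
E
python3 - <<'E'
from h import *
st()
print(rel([.5,-.15,.2],Rtool(115)))
print(rel([.457,.238,.17],Rtool(184.5)))
E
```

```text
t 0.15 p [ 0.28   -0.5861  0.1963] z [-0.001  0.001 -1.   ] head 25.55 F [ 0.5  0.3 -0.2] T [-0.03 -0.03 -0.  ] grip 1.001
[0.3865, -0.2986, -0.0033, -0.07, -0.06, -89.45]
[0.515, -0.6672, 0.0273, -0.03, -0.12, -158.95]
```

Call:
play_rows --series '[0, 0.3865, -0.2986, -0.003, 0, 0, -89.4, 0, 0.3865, -0.2986, -0.003, 0, 0, -89.4, 0, 0.3865, -0.2986, -0.003, 0, 0, -89.4, 0, 0.3865, -0.2986, -0.003, 0, 0, -89.4, 0, 0.3865, -0.2986, -0.003, 0, 0, -89.4, 0, 0.3865, -0.2986, -0.003, 0, 0, -89.4, 0, 0.3865, -0.2986, -0.003, 0, 0, -89.4, 0, 0.3865, -0.2986, -0.003, 0, 0, -89.4, 0, 0.3865, -0.2986, -0.003, 0, 0, -89.4, 0, 0.3865, -0.2986, -0.003, 0, 0, -89.4]'

```text
time: 0.98
position: [0.4682, -0.2125, 0.1997]
tool_rot: [2.071, 2.362, -0.001]
ft_force: [0.8, 0.3, -1.0]
grip_width: 0.323
```

Run:
```python
from h import *
st()
print(rel([.457,.238,.17],Rtool(184.5)))
```

```text
t 0.98 p [ 0.4682 -0.2125  0.1997] z [-0.    -0.001 -1.   ] head 97.5 F [ 0.8  0.3 -1. ] T [-0.04 -0.14 -0.01] grip 0.323
[0.4482, 0.0477, 0.0295, -0.03, 0.02, -87.0]
```

Call:
play_rows --series '[0, 0.448, 0.048, 0.03, 0, 0, -87, 0, 0.448, 0.048, 0.03, 0, 0, -87, 0, 0.448, 0.048, 0.03, 0, 0, -87, 0, 0.448, 0.048, 0.03, 0, 0, -87, 0, 0.448, 0.048, 0.03, 0, 0, -87, 0, 0.448, 0.048, 0.03, 0, 0, -87, 0, 0.448, 0.048, 0.03, 0, 0, -87, 0, 0.448, 0.048, 0.03, 0, 0, -87, 0, 0.448, 0.048, 0.03, 0, 0, -87, 0, 0.448, 0.048, 0.03, 0, 0, -87]'

```text
time: 1.82
position: [0.4598, 0.2029, 0.1721]
tool_rot: [0.298, 3.126, -0.001]
ft_force: [0.7, 0.3, -0.5]
grip_width: 0.005
```

Run:
```python
from h import *
st()
print(rel([.457,.238,.07],Rtool(184.5)))
```

```text
t 1.82 p [0.4598 0.2029 0.1721] z [ 0.001 -0.001 -1.   ] head 169.11 F [ 0.7  0.3 -0.5] T [ 0.09 -0.2  -0.04] grip 0.005
[0.0095, 0.034, 0.102, -0.04, 0.06, -15.39]
```

Call:
play_rows --series '[0, 0.0095, 0.034, 0, 0, 0, -15.4, 0, 0.0095, 0.034, 0, 0, 0, -15.4, 0, 0.0095, 0.034, 0, 0, 0, -15.4, 0, 0.0095, 0.034, 0.03, 0, 0, -15.4, 0, 0.0095, 0.034, 0.06, 0, 0, -15.4, 0, 0.0095, 0.034, 0.09, 0, 0, -15.4, 0, 0.0095, 0.034, 0.11, 0, 0, -15.4, 0, 0.0095, 0.034, 0.112, 0, 0, -15.4]'

```text
time: 2.48
position: [0.4551, 0.2327, 0.0559]
tool_rot: [0.106, -3.133, 0.005]
ft_force: [0.6, -0.6, -1.1]
grip_width: 0.005
```

Run:
```python
from h import *
st()
print(rel([.457,.238,.045],Rtool(184.5)))
snap('top','top1');snap('side','side1')
import cv2
a=cv2.imread('pics/top1.png')[165:260,145:265];b=cv2.imread('pics/side1.png')[170:350,200:335]
cv2.imwrite('pics/c1.png',np.hstack([cv2.resize(a,(505,400)),cv2.resize(b,(300,400))])[:,:800])
```

```text
t 2.48 p [0.4551 0.2327 0.0559] z [-0.007 -0.004 -1.   ] head -176.11 F [ 0.6 -0.6 -1.1] T [ 0.05 -0.06 -0.05] grip 0.005
[-0.0024, 0.0052, 0.0108, -0.17, -0.42, -0.61]
```

View pics/c1.png

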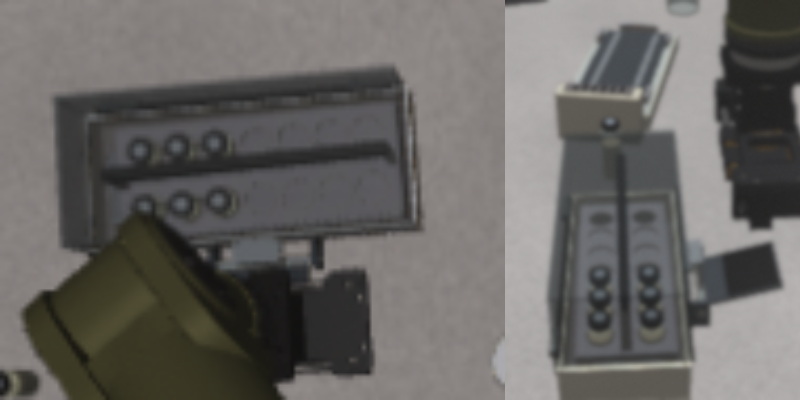

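Run:
```python
from h import *
s,R=st();S=load('side1');T=load('top1')
print(proj(S,s['position']),proj(S,[.457,.238,.038]))
```

```text
t 2.58 p [0.4574 0.2349 0.0596] z [-0.002 -0.001 -1.   ] head -176.01 F [-0.3  1.   0.8] T [ 0.14 -0.1  -0.02] grip 0.003
[[312.63487486 279.95474265]] [[312.51727421 288.71348302]]
```

Call:
play_rows --series '[0, 0, 0.004, 0.012, 0, 0, 0, 0, 0, 0.004, 0.022, 0, 0, 0, 0, 0, 0.004, 0.028, 0, 0, 0, 0, 0.001, 0.004, 0.034, 0, 0, 0, 0, 0.002, 0.004, 0.038, 0, 0, 0, 0, 0.002, 0.004, 0.04, 0, 0, 0]'

```text
time: 3.08
position: [0.4547, 0.2401, 0.0193]
tool_rot: [0.115, -3.139, 0.001]
ft_force: [0.1, 0.3, 0.4]
grip_width: 0.005
```

Run:
```python
from h import *
st()
```

```text
t 3.08 p [0.4547 0.2401 0.0193] z [-0.001 -0.    -1.   ] head -175.81 F [0.1 0.3 0.4] T [ 0.1  -0.15  0.02] grip 0.005
```

Run:
```python
from h import *
snap('top','top2');snap('side','side2');st()
a=cv2.imread('pics/top2.png')[165:280,145:265];b=cv2.imread('pics/side2.png')[200:330,220:350]
cv2.imwrite('pics/c2.png',np.hstack([cv2.resize(a,(400,383)),cv2.resize(b,(383,383))])[:,:800])
```

```text
t 3.18 p [0.455  0.2402 0.0197] z [-0.001 -0.    -1.   ] head -175.81 F [ 0.4 -0.1 -0.3] T [ 0.17 -0.08  0.01] grip 0.008
```

View pics/c2.png

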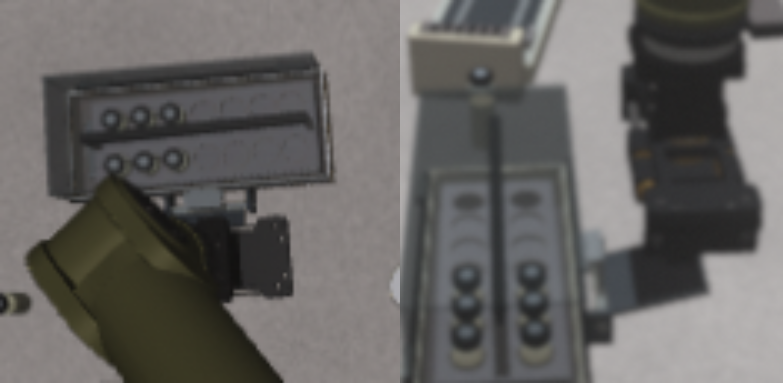

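Run:
```python
from h import *
s,R=st();S=load('side2');T=load('top2')
p=np.array(s['position'])
for L in [(0,0,0)]+[(a,b,-.07) for a in(.0375,-.0375) for b in(.095,-.095)]: print(L,p+R@np.array(L),proj(T,p+R@np.array(L))[0],proj(S,p+R@np.array(L))[0])
print(proj(T,[.457,.238,.038]),s['joint_positions'])
snap('wrist','w2')
```

```text
t 3.18 p [0.455  0.2402 0.0197] z [-0.001 -0.    -1.   ] head -175.81 F [ 0.4 -0.1 -0.3] T [ 0.17 -0.08  0.01] grip 0.008
(0, 0, 0) [0.45504948 0.24016017 0.01970984] [208.3034042  245.03699842] [313.12291396 295.89134612]
(0.0375, 0.095, -0.07) [0.41074256 0.33218275 0.08970978] [175.8706861  258.61507999] [340.22332586 298.49315375]
(0.0375, -0.095, -0.07) [0.42462719 0.14269076 0.08974874] [234.41141792 254.01841793] [325.07769134 245.35548091]
(-0.0375, 0.095, -0.07) [0.48554202 0.33766352 0.08967092] [174.56927176 235.40441456] [301.49830533 300.06230008]
(-0.0375, -0.095, -0.07) [0.49942666 0.14817153 0.08970988] [232.76750739 230.72097842] [292.95920152 246.39862048]
[[207.9396536  244.36512643]] [ 0.2488992   0.32026963 -0.8822497   1.95364165  0.29282417  1.00073741
  0.87487806]
```

View pics/w2.png

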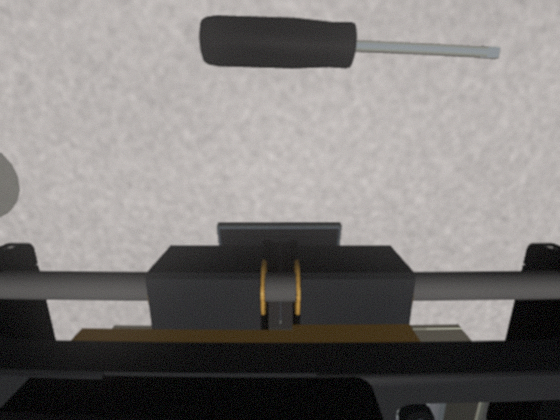

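View pics/side2.png

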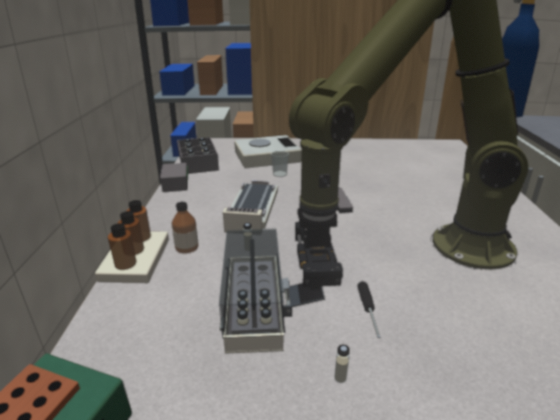

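Call:
play_rows --series '[0, 0, 0, 0.003, 0, 0, 0, 0, 0, 0, 0.006, 0, 0, 0, 0, 0, 0, 0.006, 0, 0, 0]'

```text
time: 3.48
position: [0.4556, 0.2404, 0.0139]
tool_rot: [-0.115, 3.139, 0.0]
ft_force: [0.2, -0.7, 2.6]
grip_width: 0.004
```

Run:
```python
from h import *
s,R=st();W=load('w2');print(proj(W,[.455,.2402,.0197]),proj(W,[[.457,.238,.038],[.436,.2716,.039],[.44,.203,.039]]))
```

```text
t 3.48 p [0.4556 0.2404 0.0139] z [ 0.  0. -1.] head -175.82 F [ 0.2 -0.7  2.6] T [ 0.13 -0.15  0.01] grip 0.004
[[282.05136178 240.02215649]] [[278.16000207 254.38098197]
 [340.7555484  224.56452153]
 [217.89163526 222.67548893]]
```

Call:
play_rows --series '[0, 0, 0, 0.003, 0, 0, 0, 0, 0, 0, 0.006, 0, 0, 0, 0, 0, 0, 0.006, 0, 0, 0]'

```text
time: 3.73
position: [0.455, 0.2404, 0.0077]
tool_rot: [0.115, -3.139, -0.0]
ft_force: [-1.7, 0.2, 4.8]
grip_width: 0.009
```

Run:
```python
from h import *
st()
snap('wrist','w3');snap('side','side3');snap('top','top3')
b=cv2.imread('pics/side3.png')[200:330,220:350]
cv2.imwrite('pics/c3.png',np.hstack([cv2.resize(cv2.imread('pics/w3.png'),(400,300)),cv2.resize(b,(300,300))]))
```

```text
t 3.73 p [0.455  0.2404 0.0077] z [-0.001  0.    -1.   ] head -175.81 F [-1.7  0.2  4.8] T [0.15 0.27 0.02] grip 0.009
```

View pics/c3.png

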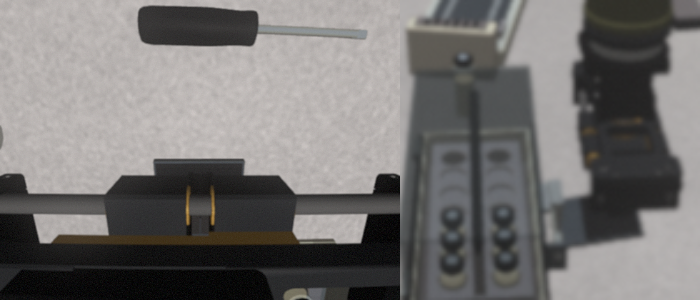

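Call:
play_rows --series '[0, 0, 0, 0.003, 0, 0, 0, 0, 0, 0, 0.006, 0, 0, 0, 0, 0, 0, 0.008, 0, 0, 0, 0, 0, 0, 0.008, 0, 0, 0]'

```text
time: 4.22
position: [0.4546, 0.2404, -0.0001]
tool_rot: [0.115, -3.138, 0.0]
ft_force: [-4.1, 0.1, 6.5]
grip_width: 0.004
```

Run:
```python
from h import *
st()
snap('side','side4')
cv2.imwrite('pics/c4.png',cv2.resize(cv2.imread('pics/side4.png')[150:360,190:390],None,fx=2.5,fy=2.5))
```

```text
t 4.22 p [ 4.546e-01  2.404e-01 -1.000e-04] z [-0.001 -0.    -1.   ] head -175.8 F [-4.1  0.1  6.5] T [ 0.13  0.62 -0.03] grip 0.004
```

View pics/c4.png

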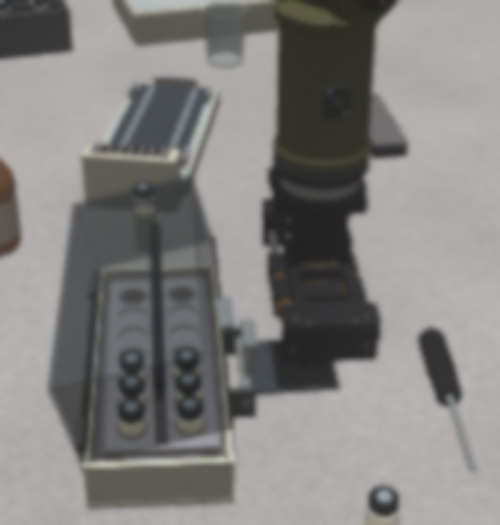

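Call:
play_rows --series '[0, 0.001, 0, 0.003, 0, 0, 0, 0, 0.002, 0, 0.006, 0, 0, 0, 0, 0.003, 0, 0.008, 0, 0, 0, 0, 0.003, 0, 0.008, 0, 0, 0]'

```text
time: 4.6
position: [0.4545, 0.2404, -0.0068]
tool_rot: [-0.114, 3.135, 0.001]
ft_force: [-0.2, -1.2, 10.6]
grip_width: 0.003
```

Run:
```python
from h import *
st()
```

```text
t 4.6 p [ 0.4545  0.2404 -0.0068] z [ 0.004  0.001 -1.   ] head -175.82 F [-0.2 -1.2 10.6] T [-0.06 -0.19  0.03] grip 0.003
```

Call:
play_rows --series '[0, 0, 0, 0.003, 0, 0, 0, 0, 0, 0, 0.004, 0, 0, 0, 0, 0, 0, 0.004, 0, 0, 0]'

```text
time: 4.85
position: [0.4547, 0.2405, -0.0085]
tool_rot: [-0.114, 3.136, -0.002]
ft_force: [-6.2, -3.6, 28.2]
grip_width: 0.006
```

Run:
```python
from h import *
st();snap('side','side5');snap('top','top5');snap('wrist','w5')
cv2.imwrite('pics/c5.png',cv2.resize(cv2.imread('pics/side5.png')[150:360,190:390],None,fx=2.5,fy=2.5))
```

```text
t 4.85 p [ 0.4547  0.2405 -0.0085] z [ 0.004 -0.001 -1.   ] head -175.83 F [-6.2 -3.6 28.2] T [-0.87  1.08 -0.  ] grip 0.006
```

View pics/c5.png

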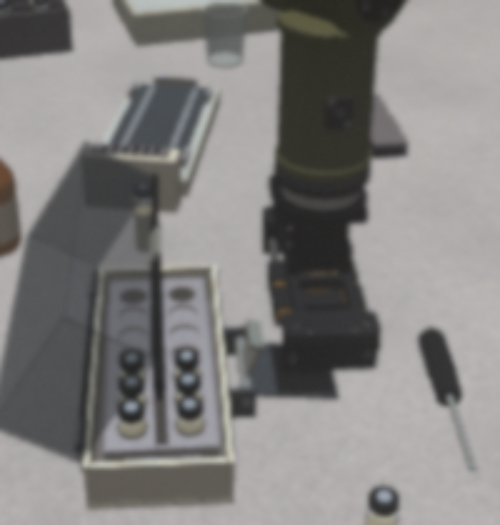

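Run:
```python
from h import *
S=load('side5');T=load('top5')
o=np.array([.589,.2452,0]);a=np.radians(4.5);X=np.array([np.cos(a),np.sin(a),0]);Y=np.array([-np.sin(a),np.cos(a),0])
for nm,(x,z) in dict(hinge=(.059,.046),rimtop=(.079,.160),ceilback=(.156,.147),floorback=(.135,.033)).items():
  for y in (.138,-.128):
    P=o+x*X+y*Y+[0,0,z]; print(nm,y,(proj(S,P)[0]-[190,150])*2.5, (proj(T,P)[0]-[130,150])*5)
a=cv2.imread('pics/top5.png')[150:265,130:270]
cv2.imwrite('pics/c5t.png',cv2.resize(a,None,fx=5,fy=5))
```

```text
hinge 0.138 [ 77.14415618 460.93404234] [172.7734922  207.05686531]
hinge -0.128 [ 93.48063598 262.8652566 ] [561.10649352 172.33504128]
rimtop 0.138 [ 36.5093131  341.60352965] [117.49364648 147.68357161]
rimtop -0.128 [ 64.1455222 160.3930291] [540.62850567 109.28957161]
ceilback 0.138 [-71.85179068 359.85446821] [118.87097255  32.74747278]
ceilback -0.128 [-18.18702903 175.28781278] [534.00238442  -5.68865694]
floorback 0.138 [-22.20214061 477.018874  ] [172.94003205 101.7977278 ]
floorback -0.128 [ 16.52598851 276.44067533] [554.70147639  67.08114382]
```

View pics/c5t.png

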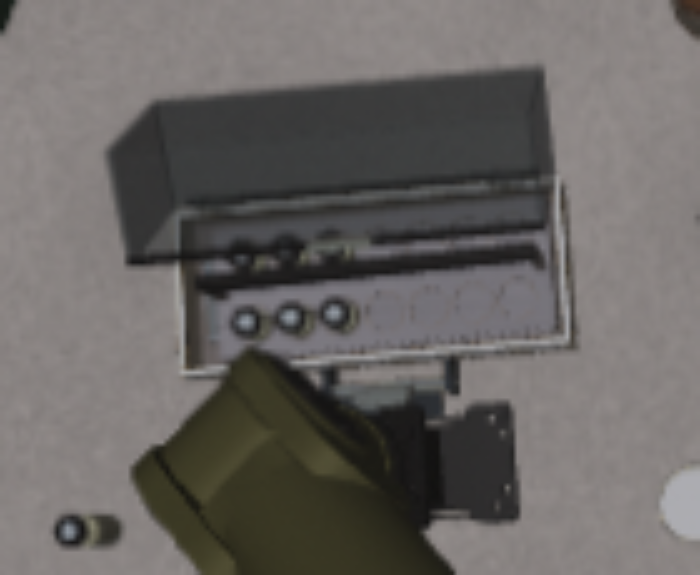

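Run:
```python
from h import *
print(rel([.457,.238,.2],Rtool(184.2)))
print(rel([.57,.285,.25],Rtool(94.5)))
```

```text
[-0.003, -0.003, -0.2085, -0.08, 0.24, -0.03]
[-0.1193, 0.0355, -0.258, 0.12, 0.25, 89.67]
```

Call:
play_rows --series '[0, 0, 0, -0.02, 0, 0, 0, 0, 0, 0, -0.06, 0, 0, 0, 30, 0, 0, -0.1, 0, 0, 0, 60, 0, 0, -0.14, 0, 0, 0, 100, 0, 0, -0.18, 0, 0, 20, 100, -0.03, 0.01, -0.22, 0, 0, 89.7, 100, -0.06, 0.02, -0.258, 0, 0, 89.7, 100, -0.1, 0.03, -0.258, 0, 0, 89.7, 100, -0.119, 0.035, -0.258, 0, 0, 89.7, 100, -0.119, 0.035, -0.258, 0, 0, 89.7]'

```text
time: 5.83
position: [0.5743, 0.2832, 0.2438]
tool_rot: [-1.058, -2.957, -0.004]
ft_force: [0.0, -0.4, -1.5]
grip_width: 0.527
```

Run:
```python
from h import *
st();print(rel([.57,.285,.25],Rtool(94.5)))
```

```text
t 5.83 p [0.5743 0.2832 0.2438] z [ 0.     0.002 -1.   ] head 140.63 F [ 0.  -0.4 -1.5] T [-0.1  -0.09 -0.02] grip 0.527
[0.0045, -0.0014, -0.0062, 0.07, -0.13, 46.13]
```

Call:
play_rows --series '[100, 0.0045, -0.0014, -0.006, 0, 0, 46.1, 100, 0.0045, -0.0014, -0.006, 0, 0, 46.1, 100, 0.0045, -0.0014, -0.006, 0, 0, 46.1, 100, 0.0045, -0.0014, -0.006, 0, 0, 46.1, 100, 0.0045, -0.0014, -0.006, 0, 0, 46.1, 100, 0.0045, -0.0014, -0.006, 0, 0, 46.1, 100, 0.0045, -0.0014, -0.006, 0, 0, 46.1, 100, 0.0045, -0.0014, -0.006, 0, 0, 46.1, 100, 0.0045, -0.0014, -0.006, 0, 0, 46.1]'

```text
time: 6.58
position: [0.5642, 0.285, 0.2515]
tool_rot: [2.118, 2.32, -0.001]
ft_force: [-0.0, 0.1, -0.1]
grip_width: 0.994
```

Run:
```python
from h import *
st()
for n in('wrist','side','top'): snap(n,n+'6')
st()
cv2.imwrite('pics/c6.png',cv2.resize(cv2.imread('pics/side6.png')[80:360,190:400],None,fx=2.1,fy=2.1))
```

```text
t 6.58 p [0.5642 0.285  0.2515] z [-0.    -0.001 -1.   ] head 95.2 F [-0.   0.1 -0.1] T [ 0.05 -0.08  0.04] grip 0.994
t 6.73 p [0.5641 0.2852 0.2517] z [-0. -0. -1.] head 95.17 F [ 0.1  0.2 -1.1] T [ 0.01 -0.12  0.03] grip 1.001
```

View pics/c6.png

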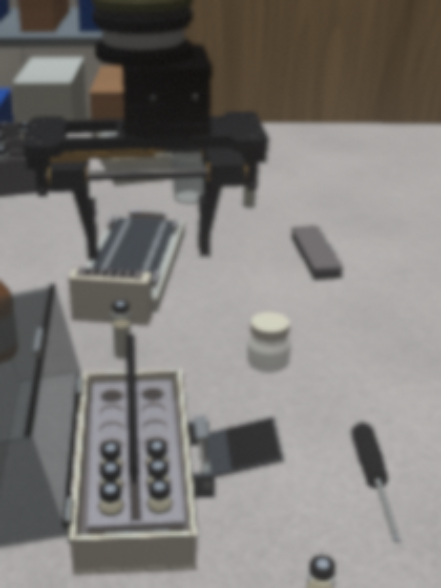

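View pics/wrist6.png

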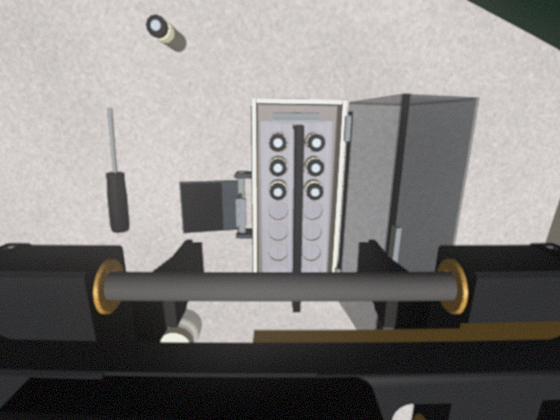

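View pics/top6.png

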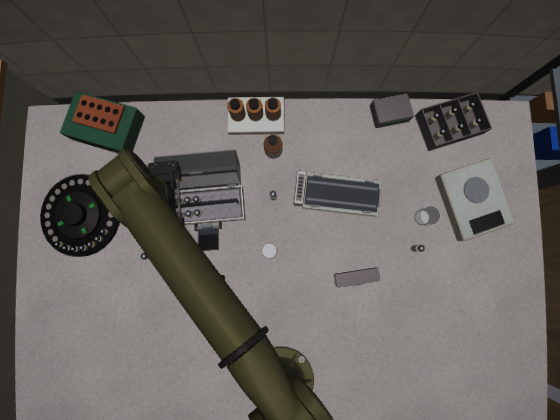

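```bash
python3 - <<'E'
from h import *
np.set_printoptions(precision=4,suppress=True)
S=load('side6');W=load('wrist6');s,R=st();p=np.array(s['position'])
o=np.array([.589,.2452,0]);a=np.radians(4.5);X=np.array([np.cos(a),np.sin(a),0]);Y=np.array([-np.sin(a),np.cos(a),0])
sc=lambda x,y:(x/2.1+190,y/2.1+80)
for n,w,q in [('rim near',(405,95),sc(27,430)),('bar near',(299,127),sc(134,518)),('bar far',(296,309),sc(131,335)),
  ('cap',(278,143),sc(110,490)),('cap',(316,143),sc(159,488)),('cap',(278,168),sc(110,468)),('cap',(316,168),sc(159,466)),('cap',(278,191),sc(110,448)),('cap',(315,191),sc(159,446))]:
    P,e=tri((W,w),(S,q)); print(n,P,e[0],'store',(P-o)@X,(P-o)@Y,P[2])
for L in [(0,.051,0),(0,-.051,0),(0,.051,-.0245),(0,-.051,-.0245),(.0375,.095,-.07),(.0375,-.095,-.07),(.0375,.095,-.095),(.0375,-.095,-.095),(.0375,-.095,-.12)]:
    print(L,(proj(S,p+R@np.array(L))[0]-[190,80])*2.1, proj(W,p+R@np.array(L))[0])
E
python3 - <<'E'
import cv2
a=cv2.imread('pics/wrist6.png')[90:340,170:420]
cv2.imwrite('pics/w6z.png',cv2.resize(a,None,fx=2.4,fy=2.4,interpolation=2))
E
```

```text
t 6.73 p [0.5641 0.2852 0.2517] z [-0. -0. -1.] head 95.17 F [ 0.1  0.2 -1.1] T [ 0.01 -0.12  0.03] grip 1.001
rim near [0.6599 0.3884 0.1637] 0.0002006324745975786 store 0.08195977876336263 0.1371812046013353 0.1636644719774255
bar near [0.5804 0.3531 0.0342] 0.002628601556899506 store -0.00012144770782139208 0.10822765303135229 0.034172687802613295
bar far [0.596  0.1405 0.1029] 0.0023153579340987975 store -0.0011935231678254536 -0.10489423517399163 0.10293585514039763
cap [0.5797 0.3356 0.0553] 0.02112490027795863 store -0.0022164168986759515 0.09084425932288145 0.055273137946731186
cap [0.5787 0.3385 0.0622] 0.02431098821804729 store -0.002944115757049386 0.09378861155174052 0.06224591912005942
cap [0.5823 0.306  0.0567] 0.021133592732047044 store -0.0018587387634415983 0.061154007787960186 0.05673359692252567
cap [0.5808 0.3102 0.0653] 0.025313881202111425 store -0.003032747544008391 0.06541054506555535 0.06529860456293543
cap [0.5849 0.2781 0.0586] 0.02113458452497373 store -0.001526455351378936 0.03307624736360931 0.05856313260055199
cap [0.5823 0.2834 0.0683] 0.025653400571389207 store -0.0037106081213932303 0.03861300021649155 0.0683134055292406
(0, 0.051, 0) [ 88.9198 279.8297] [358.3821 239.8251]
(0, -0.051, 0) [205.3092 275.6713] [197.2453 239.6335]
(0, 0.051, -0.0245) [ 87.366  254.7094] [368.8888 255.6292]
(0, -0.051, -0.0245) [205.5642 250.6641] [186.1892 255.4134]
(0.0375, 0.095, -0.07) [ 27.4903 226.4162] [518.3591 214.2253]
(0.0375, -0.095, -0.07) [264.7284 218.7276] [ 35.0179 213.635 ]
(0.0375, 0.095, -0.095) [ 24.7306 197.3116] [574.0738 236.3297]
(0.0375, -0.095, -0.095) [266.0042 189.9131] [-22.0627 235.592 ]
(0.0375, -0.095, -0.12) [267.3077 160.1341] [-110.7618  270.4177]
```

View pics/w6z.png

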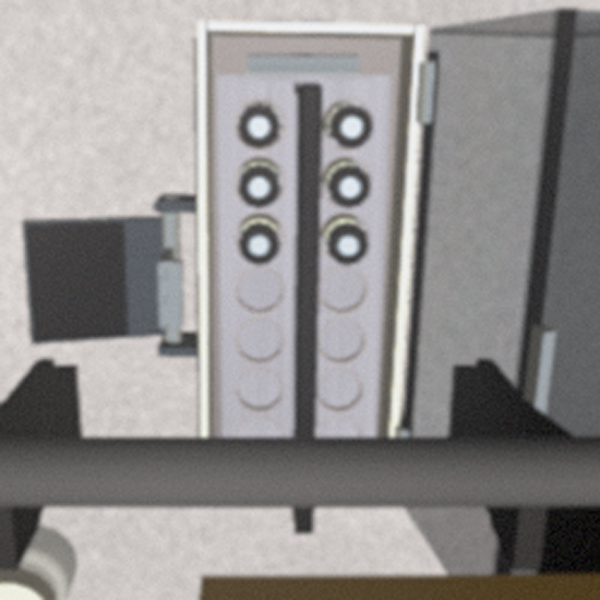

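Run:
```python
from h import *
np.set_printoptions(precision=4,suppress=True)
S=load('side6');W=load('wrist6')
sc=lambda x,y:(x/2.1+190,y/2.1+80)
wz=lambda x,y:((x+.5)/2.4+170-.5,(y+.5)/2.4+90-.5)
C=[]
for w,q in [((258,126),(159,488)),((351,126),(110,490)),((258,187),(159,466)),((349,186),(110,468)),((258,244),(159,446)),((346,243),(110,448))]:
    P,e=tri((W,wz(*w)),(S,sc(*q)));C.append(onz(W,wz(*w),.058));print(P,e[0],C[-1])
C=np.array(C)
d=C[0]+C[1]-C[4]-C[5];ang=np.degrees(np.arctan2(d[1],d[0]));print('cap yaw',ang-90,'mean',C.mean(0))
A=onz(W,wz(308,88),.104);B=onz(W,wz(304,530),.104);d=A-B;print('bar',A,B,np.degrees(np.arctan2(d[1],d[0]))-90,np.linalg.norm(d),(A+B)/2)
for q in [(296,93),(321,93),(299,430),(317,430)]: print(onz(W,wz(*q),.104))
# store rim inner corners z .045
for q in [(204,25),(418,28),(205,430)]: print('rim',onz(W,wz(*q),.045))
```

```text
[0.5564 0.3332 0.0535] 0.0013718350269093416 [0.5577 0.3336 0.058 ]
[0.6023 0.3376 0.0544] 0.0016081890047831868 [0.6035 0.3378 0.058 ]
[0.5584 0.3029 0.0544] 0.0020706223188152605 [0.5604 0.3035 0.058 ]
[0.6049 0.3079 0.0556] 0.001478481706440139 [0.6061 0.3082 0.058 ]
[0.5603 0.2735 0.0552] 0.002744636685341911 [0.5631 0.2743 0.058 ]
[0.6072 0.2786 0.0562] 0.0010932951803060789 [0.6081 0.2789 0.058 ]
cap yaw 4.78947191422948 mean [0.5831 0.3061 0.058 ]
bar [0.5778 0.3543 0.104 ] [0.5989 0.1391 0.104 ] 5.6070913147295585 0.2162896141459189 [0.5884 0.2467 0.104 ]
[0.5729 0.3518 0.104 ]
[0.5836 0.3528 0.104 ]
[0.5906 0.1942 0.104 ]
[0.5993 0.195  0.104 ]
rim [0.5267 0.3793 0.045 ]
rim [0.6324 0.3878 0.045 ]
rim [0.5427 0.1606 0.045 ]
```

Run:
```python
from h import *
st();print(rel([.5852,.2867,.13],Rtool(94.8)))
```

```text
t 6.73 p [0.5641 0.2852 0.2517] z [-0. -0. -1.] head 95.17 F [ 0.1  0.2 -1.1] T [ 0.01 -0.12  0.03] grip 1.001
[-0.0004, 0.0212, 0.1217, -0.01, 0.01, 0.37]
```

Call:
play_rows --series '[45, 0, 0.021, 0.03, 0, 0, 0.4, 45, 0, 0.021, 0.06, 0, 0, 0.4, 45, 0, 0.021, 0.09, 0, 0, 0.4, 45, 0, 0.021, 0.115, 0, 0, 0.4, 45, 0, 0.021, 0.121, 0, 0, 0.4, 45, 0, 0.021, 0.121, 0, 0, 0.4, 45, 0, 0.021, 0.121, 0, 0, 0.4]'

```text
time: 7.32
position: [0.5855, 0.2876, 0.1321]
tool_rot: [2.128, 2.311, 0.002]
ft_force: [0.0, 0.7, -0.5]
grip_width: 0.56
```

Run:
```python
from h import *
st()
for n in('wrist','side'): snap(n,n+'7')
cv2.imwrite('pics/c7.png',np.hstack([cv2.resize(cv2.imread('pics/wrist7.png'),(480,360)),cv2.resize(cv2.imread('pics/side7.png')[140:350,190:360],(291,360))]))
```

```text
t 7.32 p [0.5855 0.2876 0.1321] z [ 0.001  0.001 -1.   ] head 94.73 F [ 0.   0.7 -0.5] T [ 0.03 -0.08  0.04] grip 0.56
```

View pics/c7.png

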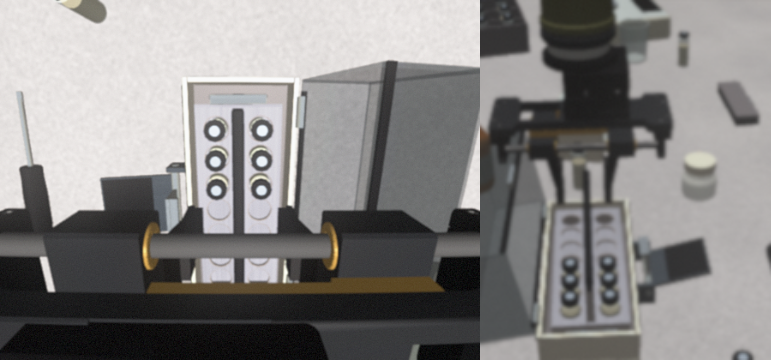

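Run:
```python
from h import *
np.set_printoptions(precision=4,suppress=True)
W=load('wrist7');f=cv2.cvtColor(W['frame'],cv2.COLOR_RGB2GRAY)
pts=[]
for r in list(range(140,230,6)):
    row=f[r,240:320]; m=np.where(row<70)[0]+240
    m=m[(m>262)&(m<296)]
    if len(m)>3: pts.append((m.min()-.5,m.max()+.5,r)); 
print(pts[::3])
c=np.array([onz(W,((a+b)/2,r),.104) for a,b,r in pts]);k=np.polyfit(c[:,1],c[:,0],1);print('yaw',-np.degrees(np.arctan(k[0])),'x at .2867',np.polyval(k,.2867))
w=[np.linalg.norm(onz(W,(a,r),.104)-onz(W,(b,r),.104)) for a,b,r in pts];print(np.round(w,4))
```

```text
[]Traceback (most recent call last):
  File "<stdin>", line 10, in <module>
IndexError: too many indices for array: array is 1-dimensional, but 2 were indexed
```

Run:
```python
from h import *
np.set_printoptions(precision=4,suppress=True)
W=load('wrist7');f=cv2.cvtColor(W['frame'],cv2.COLOR_RGB2GRAY)
print(f[170,255:300],f[230,255:300])
```

```text
[150 158 164 180 195 207 212 221 217 218 216 216 220 221 213 174 109  70
  71  80  81  81  83  80  84  83  82  77  84 127 178 211 222 220 218 218
 214 219 216 212 212 205 192 178 157] [ 65  67  67  75 102 140 180 208 215 216 211 210 210 217 215 212 173 107
  69  67  80  77  79  74  76  72  77  75  72 105 166 209 217 220 216 215
 211 211 212 210 198 174 138 102  79]
```

Run:
```python
from h import *
np.set_printoptions(precision=4,suppress=True)
W=load('wrist7');f=cv2.cvtColor(W['frame'],cv2.COLOR_RGB2GRAY).astype(float)
c=[];w=[]
for r in range(140,236,4):
    row=f[r]; i=278
    l=i
    while row[l]<145:l-=1
    h=i
    while row[h]<145:h+=1
    a=l+(row[l]-145)/(row[l]-row[l+1]); b=h-(row[h]-145)/(row[h]-row[h-1])
    A,B=onz(W,(a,r),.104),onz(W,(b,r),.104);c.append((A+B)/2);w.append(np.linalg.norm(A-B))
c=np.array(c);k=np.polyfit(c[:,1],c[:,0],1);print('yaw',-np.degrees(np.arctan(k[0])),'x at .2867',np.polyval(k,.2867),np.round(w,4)[::4],c[[0,-1]])
```

```text
yaw 5.192276780376408 x at .2867 0.5854019597678303 [0.0096 0.0097 0.0096 0.0096 0.0097 0.0096] [[0.5797 0.3477 0.104 ]
 [0.5858 0.283  0.104 ]]
```

Call:
play_rows --series '[45, 0, 0, 0.03, 0, 0, -0.3, 45, 0, 0, 0.05, 0, 0, -0.3, 45, 0, 0, 0.06, 0, 0, -0.3, 45, 0, 0, 0.06, 0, 0, -0.3]'

```text
time: 7.75
position: [0.5881, 0.2881, 0.075]
tool_rot: [2.12, 2.313, 0.009]
ft_force: [-1.1, -1.5, 5.3]
grip_width: 0.452
```

Run:
```python
from h import *
st()
snap('side','side8');snap('wrist','wrist8')
cv2.imwrite('pics/c8.png',np.hstack([cv2.resize(cv2.imread('pics/wrist8.png'),(360,270)),cv2.resize(cv2.imread('pics/side8.png')[160:330,190:330],(400,486))[:270*2][:,:]][:0] or [cv2.resize(cv2.imread('pics/side8.png')[160:330,190:330],(494,600))]))
```

```text
t 7.75 p [0.5881 0.2881 0.075 ] z [ 0.007  0.001 -1.   ] head 94.99 F [-1.1 -1.5  5.3] T [-0.43 -0.35 -0.18] grip 0.452
```

View pics/c8.png

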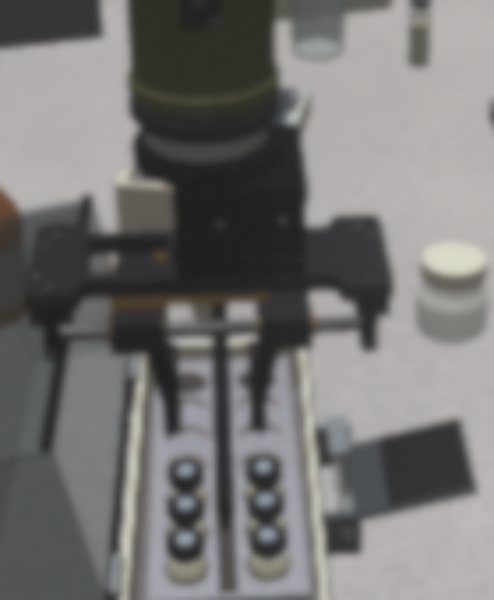

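```bash
cat >> h.py <<'E'
YAW=5.0
a_=np.radians(YAW);SX=np.array([np.cos(a_),np.sin(a_),0]);SY=np.array([-np.sin(a_),np.cos(a_),0]);O=np.array([.5888,.2458,0])
def gp(g,tilt,head=95.0):
    R=Rtool(head,(SY,-tilt)); return np.array(g)+.0435*R[:,2],R
E
python3 - <<'E'
from h import *
st()
for z in (.165,.103):
    p,R=gp([.5854,.2867,z],14); print(p,R[:,2],rel(p,R))
E
```

```text
t 7.85 p [0.5879 0.2881 0.0751] z [ 0.007  0.002 -1.   ] head 94.99 F [-1.2 -2.4  6. ] T [-0.31 -0.56 -0.08] grip 0.449
[0.59588356 0.28761719 0.12279214] [ 0.24100131  0.02108488 -0.97029573] [-0.0011, 0.0083, -0.0476, -13.61, -0.05, -0.01]
[0.59588356 0.28761719 0.06079214] [ 0.24100131  0.02108488 -0.97029573] [-0.0012, 0.0079, 0.0144, -13.61, -0.05, -0.01]
```

Call:
play_rows --series '[45, -0.001, 0, -0.03, 0, 0, 0, 45, -0.001, 0.004, -0.05, -7, 0, 0, 45, -0.001, 0.008, -0.051, -14, 0, 0, 45, -0.001, 0.008, -0.051, -14, 0, 0, 45, -0.001, 0.008, -0.051, -14, 0, 0, 45, -0.001, 0.008, -0.051, -14, 0, 0]'

```text
time: 8.35
position: [0.5941, 0.287, 0.1239]
tool_rot: [2.002, 2.184, 0.27]
ft_force: [0.4, 0.2, -0.1]
grip_width: 0.449
```

Run:
```python
from h import *
np.set_printoptions(precision=4,suppress=True)
s,R=st()
snap('side','side9');snap('wrist','wrist9');s,R=st();p=np.array(s['position'])
S=load('side9')
c=lambda q:(q-[190,140])*3
for L in [(0,.027,0),(0,-.027,0)]:
  print('len',c(proj(S,p+R@(np.array(L)-[0,0,.0245]))[0]),'bias',c(proj(S,p+R@np.array(L)+[0,0,.0245])[0]))
cv2.imwrite('pics/c9.png',cv2.resize(cv2.imread('pics/side9.png')[140:340,190:350],None,fx=3,fy=3))
```

```text
t 8.35 p [0.5941 0.287  0.1239] z [ 0.243  0.021 -0.97 ] head 94.99 F [ 0.4  0.2 -0.1] T [-0.03  0.11 -0.02] grip 0.449
t 8.45 p [0.5949 0.2869 0.1233] z [ 0.242  0.022 -0.97 ] head 94.92 F [ 0.6 -0.2 -0.3] T [-0.05  0.2   0.02] grip 0.447
len [135.3119 351.9048] bias [126.0646 351.3324]
len [216.2513 365.4444] bias [207.159 364.899]
```

View pics/c9.png

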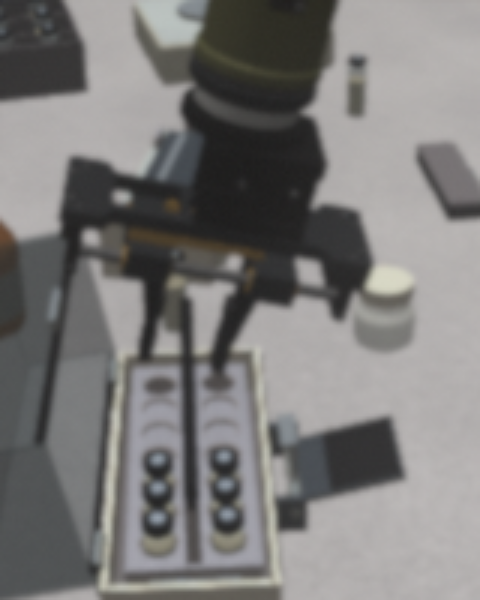

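View pics/wrist9.png

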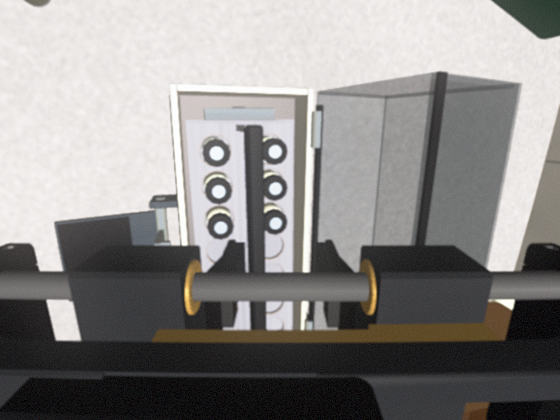

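Run:
```python
from h import *
for z in (.145,.125,.115,.103):
    p,R=gp([.5854,.2867,z],14); print(p,rel(p,R))
```

```text
[0.59588356 0.28761719 0.10279214] [0.0006, -0.004, 0.0202, 0.08, -0.04, -0.09]
[0.59588356 0.28761719 0.08279214] [0.0005, -0.0088, 0.0396, 0.08, -0.04, -0.09]
[0.59588356 0.28761719 0.07279214] [0.0005, -0.0113, 0.0493, 0.08, -0.04, -0.09]
[0.59588356 0.28761719 0.06079214] [0.0005, -0.0142, 0.0609, 0.08, -0.04, -0.09]
```

Call:
play_rows --series '[45, 0, -0.004, 0.02, 0, 0, 0, 45, 0, -0.009, 0.04, 0, 0, 0, 45, 0, -0.011, 0.049, 0, 0, 0, 45, 0, -0.011, 0.049, 0, 0, 0]'

```text
time: 8.78
position: [0.5935, 0.2858, 0.0688]
tool_rot: [2.006, 2.187, 0.262]
ft_force: [-0.9, -0.1, 0.1]
grip_width: 0.45
```

Run:
```python
from h import *
st()
snap('side','side10');snap('wrist','wrist10');s,R=st()
p,R=gp([.5854,.2867,.103],14); print(p,rel(p,R))
cv2.imwrite('pics/c10.png',cv2.resize(cv2.imread('pics/side10.png')[140:340,190:350],None,fx=3,fy=3))
```

```text
t 8.78 p [0.5935 0.2858 0.0688] z [ 0.236  0.02  -0.972] head 94.94 F [-0.9 -0.1  0.1] T [-0.02  0.24  0.01] grip 0.45
t 8.88 p [0.5949 0.2873 0.0719] z [ 0.24   0.022 -0.97 ] head 94.99 F [ 0.3 -0.6  0.9] T [-0.01  0.19  0.02] grip 0.449
[0.59588356 0.28761719 0.06079214] [0.0002, -0.0017, 0.0111, -0.03, -0.03, -0.02]
```

View pics/c10.png

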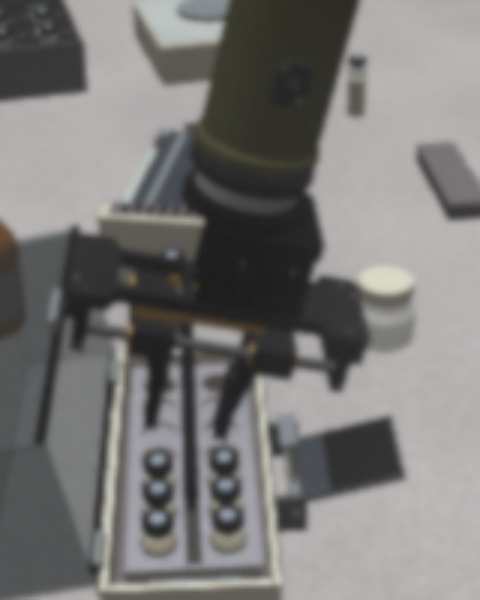

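View pics/wrist10.png

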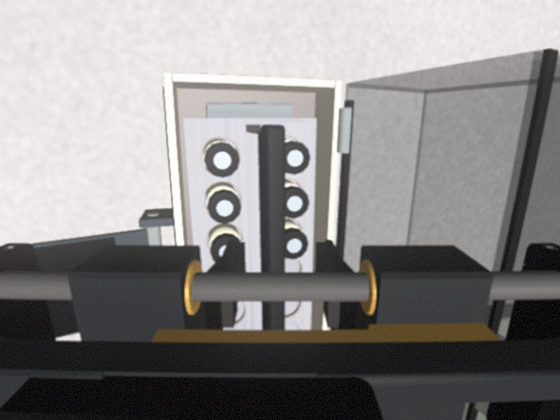

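Call:
play_rows --series '[45, 0, -0.003, 0.006, 0, 0, 0, 45, 0, -0.004, 0.011, 0, 0, 0, 45, 0, -0.004, 0.011, 0, 0, 0]'

```text
time: 9.13
position: [0.5926, 0.2866, 0.0595]
tool_rot: [2.003, 2.186, 0.267]
ft_force: [-0.2, 0.7, -0.2]
grip_width: 0.454
```

Run:
```python
from h import *
st()
snap('side','side11');snap('wrist','wrist11');s,R=st()
cv2.imwrite('pics/c11.png',np.hstack([cv2.resize(cv2.imread('pics/side11.png')[190:300,190:320],(390,330)),cv2.resize(cv2.imread('pics/wrist11.png')[60:360,150:450],(330,330))]))
```

```text
t 9.13 p [0.5926 0.2866 0.0595] z [ 0.24   0.021 -0.971] head 95.01 F [-0.2  0.7 -0.2] T [-0.04  0.23 -0.03] grip 0.454
t 9.23 p [0.593  0.2869 0.0602] z [ 0.241  0.021 -0.97 ] head 95.02 F [-0.5  0.5  0.1] T [-0.01  0.15  0.02] grip 0.452
```

View pics/c11.png

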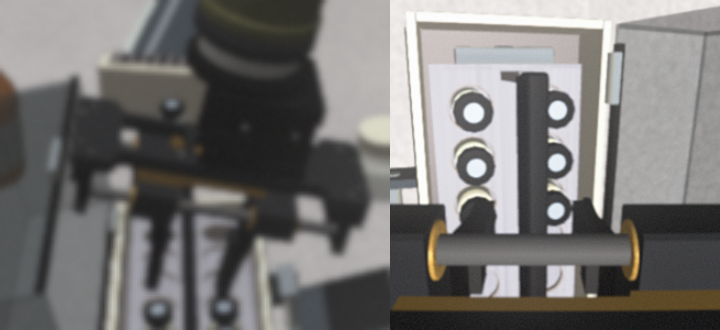

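Call:
play_rows --series '[0, 0, 0, 0, 0, 0, 0, 0, 0, 0, 0, 0, 0, 0, 0, 0, 0, 0, 0, 0, 0, 0, 0, 0, 0, 0, 0, 0, 0, 0, 0, 0, 0, 0, 0, 0, 0, 0, 0, 0, 0, 0]' --force 10

```text
time: 9.73
position: [0.5927, 0.2868, 0.0601]
tool_rot: [2.003, 2.186, 0.268]
ft_force: [-1.1, -0.4, 0.4]
grip_width: 0.16
```

Run:
```python
from h import *
st()
snap('side','side12');snap('wrist','wrist12');s,R=st()
cv2.imwrite('pics/c12.png',np.hstack([cv2.resize(cv2.imread('pics/side12.png')[190:350,190:320],(390,480)),cv2.resize(cv2.imread('pics/wrist12.png')[60:360,150:450],(400,400))[:480].copy() if 0 else cv2.resize(cv2.imread('pics/wrist12.png')[60:360,150:450],(400,480))]))
```

```text
t 9.73 p [0.5927 0.2868 0.0601] z [ 0.241  0.021 -0.97 ] head 95.01 F [-1.1 -0.4  0.4] T [-0.04  0.51  0.03] grip 0.16
t 9.83 p [0.5927 0.2868 0.0601] z [ 0.24   0.021 -0.97 ] head 95.01 F [-0.6  0.   1.5] T [-0.05  0.58  0.06] grip 0.159
```

View pics/c12.png

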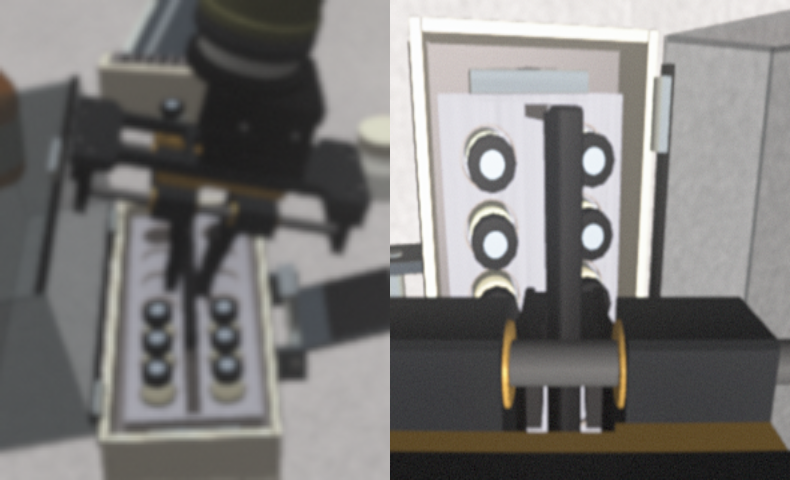

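Run:
```python
from h import *
s,R=st()
p=np.array(s['position'])
for dx,dz in [(.005,.002),(.010,.004),(.015,.007),(.020,.010),(.020,.015)]: print(dx,dz,rel(p-dx*SX+[0,0,dz],R))
```

```text
t 9.83 p [0.5927 0.2868 0.0601] z [ 0.24   0.021 -0.97 ] head 95.01 F [-0.6  0.   1.5] T [-0.05  0.58  0.06] grip 0.159
0.005 0.002 [0.0, -0.0044, -0.0031, 0.0, 0.0, 0.0]
0.01 0.004 [0.0, -0.0087, -0.0063, 0.0, 0.0, 0.0]
0.015 0.007 [0.0, -0.0129, -0.0104, 0.0, 0.0, 0.0]
0.02 0.01 [0.0, -0.017, -0.0145, 0.0, 0.0, 0.0]
0.02 0.015 [-0.0, -0.0158, -0.0194, 0.0, 0.0, 0.0]
```

Call:
play_rows --series '[0, 0, -0.002, -0.0015, 0, 0, 0, 0, 0, -0.0044, -0.003, 0, 0, 0, 0, 0, -0.0065, -0.0045, 0, 0, 0, 0, 0, -0.0087, -0.0063, 0, 0, 0, 0, 0, -0.0087, -0.0063, 0, 0, 0]' --force 15

```text
time: 10.25
position: [0.5832, 0.2861, 0.0649]
tool_rot: [2.002, 2.185, 0.27]
ft_force: [1.6, -0.8, 1.2]
grip_width: 0.137
```

Run:
```python
from h import *
st()
snap('wrist','wrist13');s,R=st()
cv2.imwrite('pics/c13.png',cv2.imread('pics/wrist13.png')[60:360,150:450])
```

```text
t 10.25 p [0.5832 0.2861 0.0649] z [ 0.242  0.021 -0.97 ] head 95.02 F [ 1.6 -0.8  1.2] T [0.   0.   0.01] grip 0.137
t 10.3 p [0.5834 0.2861 0.0648] z [ 0.242  0.021 -0.97 ] head 95.02 F [2.  0.4 2.5] T [ 0.01 -0.01  0.02] grip 0.133
```

View pics/c13.png

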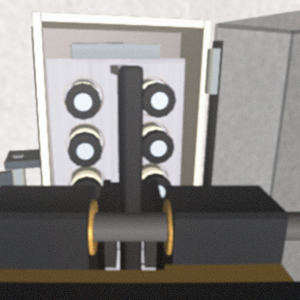

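Call:
play_rows --series '[0, 0, -0.002, -0.002, 0, 0, 0, 0, 0, -0.0044, -0.004, 0, 0, 0, 0, 0, -0.0065, -0.006, 0, 0, 0, 0, 0, -0.0083, -0.0082, 0, 0, 0, 0, 0, -0.0083, -0.0082, 0, 0, 0]' --force 20

```text
time: 10.72
position: [0.5721, 0.2847, 0.0695]
tool_rot: [2.003, 2.186, 0.266]
ft_force: [0.6, 1.5, -2.1]
grip_width: 0.112
```

Run:
```python
from h import *
st()
snap('wrist','wrist14');snap('side','side14');s,R=st()
cv2.imwrite('pics/c14.png',np.hstack([cv2.resize(cv2.imread('pics/side14.png')[190:350,190:320],(390,480)),cv2.resize(cv2.imread('pics/wrist14.png')[60:360,150:450],(400,480))]))
```

```text
t 10.72 p [0.5721 0.2847 0.0695] z [ 0.24   0.02  -0.971] head 95.0 F [ 0.6  1.5 -2.1] T [ 0.08  0.11 -0.11] grip 0.112
t 10.82 p [0.5724 0.2848 0.0695] z [ 0.24   0.02  -0.971] head 95.0 F [-0.   0.9 -2.4] T [ 0.02  0.32 -0.12] grip 0.116
```

View pics/c14.png

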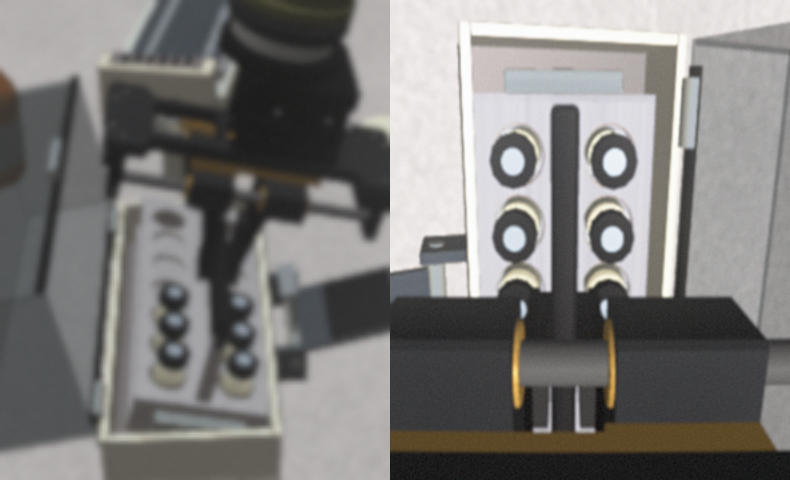

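Call:
play_rows --series '[0, 0, 0, 0, 0, 0, 0, 0, 0, 0.001, 0, 0, 0, 0, 0, 0, 0.004, -0.004, 0, 0, 0, 0, 0, 0.006, -0.01, 0, 0, 0, 0, 0, 0.008, -0.016, 0, 0, 0, 0, 0, 0.01, -0.023, 0, 0, 0, 0, 0, 0.01, -0.023, 0, 0, 0]' --force 35

```text
time: 11.4
position: [0.5785, 0.2863, 0.0972]
tool_rot: [2.002, 2.185, 0.273]
ft_force: [0.9, 0.2, -3.8]
grip_width: 0.113
```

Run:
```python
from h import *
st()
snap('side','side15');s,R=st()
p=np.array(s['position']);
# straighten about grasp, bar back to x of original
g=p-.0435*R[:,2];print('g',g,(g-O)@SX,(g-O)@SY)
cv2.imwrite('pics/c15.png',cv2.resize(cv2.imread('pics/side15.png')[170:350,190:330],None,fx=3,fy=3))
```

```text
t 11.4 p [0.5785 0.2863 0.0972] z [ 0.244  0.022 -0.97 ] head 95.01 F [ 0.9  0.2 -3.8] T [0.02 0.47 0.  ] grip 0.113
t 11.45 p [0.5781 0.2861 0.0964] z [ 0.243  0.022 -0.97 ] head 95.01 F [-0.1  1.3 -5.2] T [-0.07  0.58 -0.03] grip 0.111
g [0.56753791 0.2851237  0.1385784 ] -0.017753896814510083 0.04102717524500424
```

View pics/c15.png

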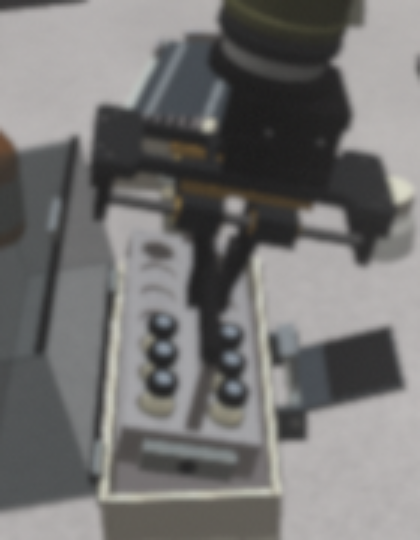

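Run:
```python
from h import *
s,R=st()
for dx,dz,t in [(.003,.012,11),(.006,.024,7),(.01,.034,3),(.013,.045,0),(.013,.1,0)]:
    p,Rn=gp(np.array([0.5675,.2851,.1386])+dx*SX+[0,0,dz],t); print(rel(p,Rn))
```

```text
t 11.45 p [0.5781 0.2861 0.0964] z [ 0.243  0.022 -0.97 ] head 95.01 F [-0.1  1.3 -5.2] T [-0.07  0.58 -0.03] grip 0.111
[-0.0, 0.0034, -0.011, 3.14, -0.05, -0.0]
[-0.0, 0.0062, -0.0222, 7.14, -0.05, 0.0]
[-0.0, 0.0096, -0.0314, 11.14, -0.05, 0.0]
[-0.0, 0.0129, -0.0418, 14.14, -0.05, 0.0]
[0.0, 0.0264, -0.0951, 14.14, -0.05, 0.0]
```

Call:
play_rows --series '[0, 0, 0.002, -0.006, 1.5, 0, 0, 0, 0, 0.003, -0.011, 3.1, 0, 0, 0, 0, 0.005, -0.017, 5, 0, 0, 0, 0, 0.006, -0.022, 7.1, 0, 0, 0, 0, 0.0096, -0.0314, 11.1, 0, 0, 0, 0, 0.0129, -0.0418, 14.1, 0, 0, 0, 0, 0.018, -0.065, 14.1, 0, 0, 0, 0, 0.0264, -0.095, 14.1, 0, 0, 0, 0, 0.0264, -0.095, 14.1, 0, 0, 0, 0, 0.0264, -0.095, 14.1, 0, 0]'

```text
time: 12.28
position: [0.5812, 0.2868, 0.1952]
tool_rot: [2.122, 2.316, 0.005]
ft_force: [-1.6, 0.2, -6.1]
grip_width: 0.109
```

Run:
```python
from h import *
st()
snap('side','side16');snap('top','top16');s,R=st()
cv2.imwrite('pics/c16.png',np.hstack([cv2.resize(cv2.imread('pics/side16.png')[90:360,180:340],(340,574)),cv2.resize(cv2.imread('pics/top16.png')[100:300,140:400],(460,354)).repeat(1,0)] if 0 else [cv2.resize(cv2.imread('pics/side16.png')[90:360,180:340],(340,574))]))
```

```text
t 12.28 p [0.5812 0.2868 0.1952] z [ 0.003  0.002 -1.   ] head 95.01 F [-1.6  0.2 -6.1] T [ 0.05 -0.06  0.03] grip 0.109
t 12.38 p [0.5791 0.2851 0.1918] z [-0.003 -0.002 -1.   ] head 95.02 F [ 0.1 -0.6 -6.7] T [-0.04 -0.08 -0.01] grip 0.11
```

View pics/c16.png

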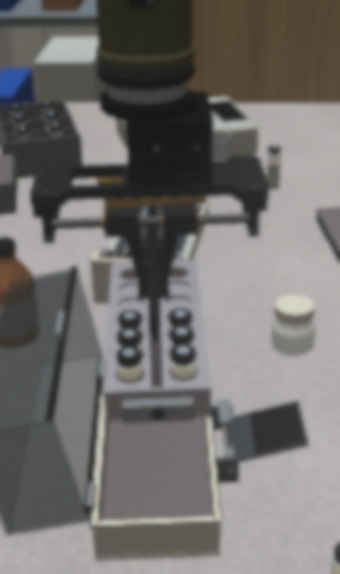

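View pics/top16.png

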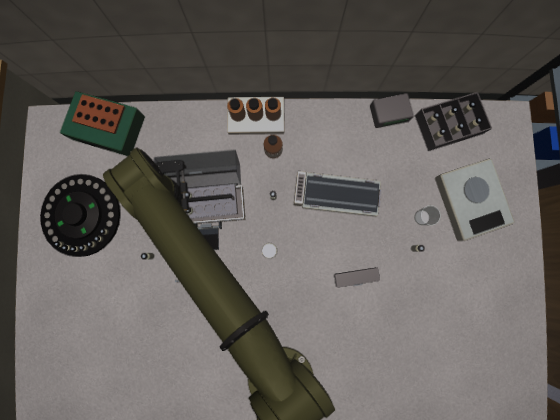

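```bash
python3 - <<'E'
from h import *
np.set_printoptions(precision=4,suppress=True)
T=load('top16');f=cv2.cvtColor(T['frame'],cv2.COLOR_RGB2GRAY).astype(float)
# dark floor outer edges along columns: for each column find transitions at upper and lower
up=[];lo=[]
for c in range(312,374,2):
    col=f[:,c]; mid=int(round(195+(c-343)*.105))
    # from mid go up: rails bright (thin). find brightest gradient between bed dark & border
    seg=col[mid-28:mid+29]
    if c in(320,344,368): print(c,mid,seg.astype(int))
E
python3 - <<'E'
import cv2
a=cv2.imread('pics/top16.png')[160:225,285:390]
cv2.imwrite('pics/t16_bed.png',cv2.resize(a,None,fx=7,fy=7,interpolation=0))
E
```

```text
320 193 [141 142 144 142 141 140 140 140 132 121 125  88  54  56  57  58  82 103
  99  71  57  58  58  57  57  56  57  56  56  56  57  55  55  62  95 107
  82  61  56  55  52 129 154 151 108 105 131 142 146 144 142 141 141 138
 138 140 141]
344 195 [143 141 141 142 142 142 141 138 139 145 153 157 121  69  55  55  56  89
 107  86  61  55  54  55  55  56  55  55  54  54  55  55  54  53  68  97
 101  72  54  55  54  70 135 156 150  95 120 139 137 140 138 136 134 138
 141 139 137]
368 198 [143 142 145 147 146 142 141 141 136 140 140  99  59  55  55  55  63  91
 105  83  58  56  54  55  55  55  56  56  55  55  54  55  55  55  81 102
  93  67  55  56  53 110  92 134 144  98 126 138 137 139 136 136 138 138
 137 135 136]
```

View pics/t16_bed.png

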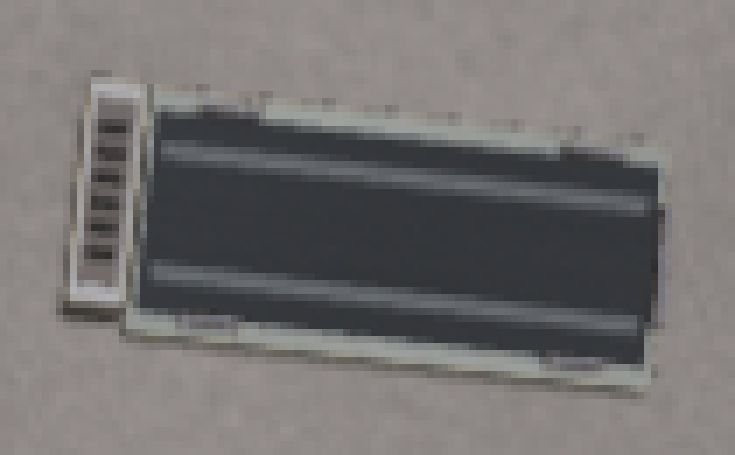

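Run:
```python
from h import *
np.set_printoptions(precision=4,suppress=True)
T=load('top16');f=cv2.cvtColor(T['frame'],cv2.COLOR_RGB2GRAY).astype(float)
res=[]
for base,row0 in ((0,0),(1,0)):
    P=[]
    for c in range(312,373,2):
        yc=(183.8+(c-320)*.107) if base==0 else (201+(c-320)*.107)
        i=int(round(yc)); r=np.arange(i-3,i+4); w=np.clip(f[i-3:i+4,c]-62,0,None); y=(w*r).sum()/w.sum()
        P.append(onz(T,(c,y),.032))
    P=np.array(P);k=np.polyfit(P[:,1],P[:,0],1);r=P[:,0]-np.polyval(k,P[:,1])
    print('rail yaw',-np.degrees(np.arctan(k[0])),k,r.std()); res.append(k)
k=(np.array(res[0])+res[1])/2; yaw=-np.degrees(np.arctan(k[0]));print('mean',k,yaw, 'rail sep',(res[0][1]-res[1][1])*np.cos(np.radians(yaw)))
b=lambda x,y:((x+.5)/7+285-.5,(y+.5)/7+160-.5)
a=np.radians(yaw);BX=np.array([np.cos(a),np.sin(a)]);BY=np.array([-np.sin(a),np.cos(a)])
# housing top right edge (inner face) & left edge
for nm,q,z in [('in top',(148,84),.072),('in bot',(124,306),.072),('out top',(93,78),.072),('out bot',(66,300),.072),('blockend top',(662,160),.043),('blockend bot',(645,388),.043),('floor in',(150,200),.03),('floor end',(650,260),.03)]:
    X=onz(T,b(*q),z)[:2]; print(nm,X,'along BY',X@BY,'across',X@BX)
c=np.array([np.polyval(k,-.2163),-.2163]);print('center line across',c@BX)
# block outer edges across
for nm,q,z in [('up',(400,118),.043),('lo',(400,362),.043),('upfl',(400,133),.03),('lofl',(400,338),.03)]:
    X=onz(T,b(*q),z)[:2]; print(nm,X@BX,X@BY)
```

```text
rail yaw -7.058676947018524 [0.1238 0.683 ] 0.00023675612023639167
rail yaw -7.028278368518935 [0.1233 0.6223] 0.00023728265383388494
mean [0.1236 0.6526] -7.043478155946019 rail sep 0.06020429623471171
in top [ 0.6948 -0.0915] along BY -0.005581112062836725 across 0.7008029430312086
in bot [ 0.5887 -0.0783] along BY -0.0055737070960175765 across 0.593817141338132
out top [ 0.698  -0.0654] along BY 0.02070705243120135 across 0.7007018107490639
out bot [ 0.5917 -0.0511] along BY 0.0218481900825729 across 0.593547156034044
blockend top [ 0.6615 -0.3437] along BY -0.2599493975299207 across 0.698645206962599
blockend bot [ 0.5501 -0.331 ] along BY -0.261028030935706 across 0.5865482857641514
floor in [ 0.6458 -0.0943] along BY -0.01437925509131813 across 0.6525166790406
floor end [ 0.6142 -0.3391] along BY -0.26121653566180403 across 0.6511162456103944
center line across 0.6477176919893944
up 0.7043902463809005 -0.13043861044994334
lo 0.5856669995004642 -0.1417235695877876
upfl 0.6996826617471005 -0.13292060687512444
lofl 0.5989001471958274 -0.14249522657802835
```

Run:
```python
import cv2
a=cv2.imread('pics/side0.png')[172:235,215:290]
cv2.imwrite('pics/s0_bed.png',cv2.resize(a,None,fx=9,fy=9,interpolation=2))
```

```text
(no output)
```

View pics/s0_bed.png

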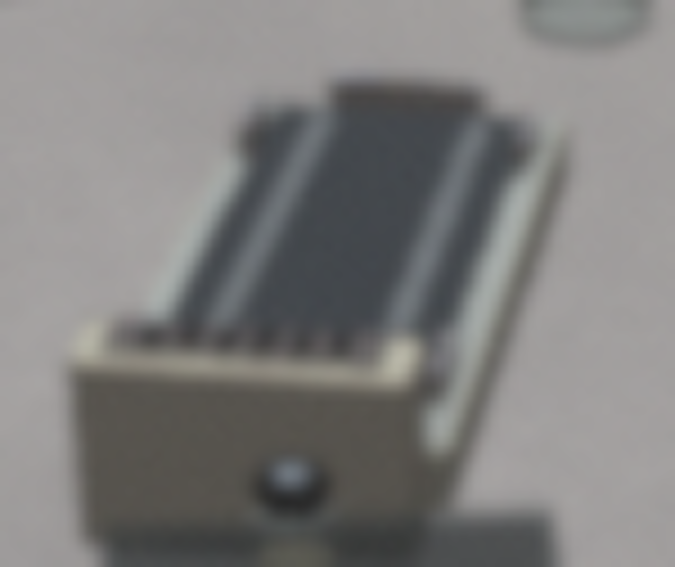

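Run:
```python
from h import *
np.set_printoptions(precision=4,suppress=True)
T=load('top16');S=load('side0')
b=lambda x,y:((x+.5)/7+285-.5,(y+.5)/7+160-.5)
sb=lambda x,y:((x+.5)/9+215-.5,(y+.5)/9+172-.5)
a=np.radians(-7.05);BX=np.array([np.cos(a),np.sin(a),0]);BY=np.array([-np.sin(a),np.cos(a),0])
for t,s in [((93,78),(78,368)),((66,300),(410,385)),((148,84),(95,322)),((124,306),(418,338))]:
    X,e=tri((T,b(*t)),(S,sb(*s))); Z=onz(S,sb(*s),.072);print(X,e[0],'across,along',X@BX,X@BY,'side z.072',Z@BX,Z@BY)
# block end right/near corner at side: (437,455) end of block near; far corner (565,130)
for q,z in [((437,445),.043),((565,130),.043),((330,90),.043),((485,95),.043)]:
    Z=onz(S,sb(*q),z);print(q,Z@BX,Z@BY)
```

```text
[ 0.696  -0.0659  0.0639] 0.003580427253995234 across,along 0.6988343859300179 0.019988766991854215 side z.072 0.6905293471079603 0.03547520503159982
[ 0.5899 -0.0513  0.0662] 0.0025031561017217143 across,along 0.5917817075101407 0.021497178737295213 side z.072 0.5871626692259937 0.03227701723853702
[ 0.6931 -0.092   0.0665] 0.002782864212662511 across,along 0.6991819706572504 -0.0062054647143731136 side z.072 0.6931419843539426 0.00469853998258524
[ 0.5878 -0.0786  0.0682] 0.0013376677922835559 across,along 0.59296935436673 -0.005823934951164182 side z.072 0.590223294455023 0.0014750424737131893
(437, 445) 0.5820355168033071 0.017064690468259473
(565, 130) 0.576314245821251 -0.22350577761656193
(330, 90) 0.6694177152059286 -0.2476596203558648
(485, 95) 0.6106614175502292 -0.25093932976548866
```

Run:
```python
from h import *
s,R=st();p=np.array(s['position'])
q=np.array([.6301,-.1804,.192])
for f in (.5,1): print(rel(p+f*(q-p),Rtool(95-12.05*f)))
```

```text
t 12.38 p [0.5791 0.2851 0.1918] z [-0.003 -0.002 -1.   ] head 95.02 F [ 0.1 -0.6 -6.7] T [-0.04 -0.08 -0.01] grip 0.11
[-0.2341, 0.005, 0.0002, -0.19, 0.09, 6.05]
[-0.4682, 0.0101, 0.0004, -0.19, 0.1, 12.07]
```

Call:
play_rows --series '[0, -0.01, 0, 0, 0, 0, 0.3, 0, -0.03, 0.001, 0, 0, 0, 0.8, 0, -0.055, 0.001, 0, 0, 0, 1.5, 0, -0.08, 0.002, 0, 0, 0, 2, 0, -0.105, 0.002, 0, 0, 0, 2.7, 0, -0.13, 0.003, 0, 0, 0, 3.4, 0, -0.155, 0.003, 0, 0, 0, 4, 0, -0.18, 0.004, 0, 0, 0, 4.6, 0, -0.205, 0.0045, 0, 0, 0, 5.3, 0, -0.23, 0.005, 0, 0, 0, 6]'

```text
time: 13.22
position: [0.6037, 0.0544, 0.1917]
tool_rot: [-2.241, -2.199, 0.006]
ft_force: [0.5, -0.0, -6.0]
grip_width: 0.11
```

Run:
```python
from h import *
s,R=st();p=np.array(s['position'])
print(rel([.6301,-.1804,.192],Rtool(82.95)))
```

```text
t 13.22 p [0.6037 0.0544 0.1917] z [-0.004 -0.001 -1.   ] head 88.92 F [ 0.5 -0.  -6. ] T [-0.01 -0.07  0.03] grip 0.11
[-0.2343, 0.0308, -0.0001, -0.24, 0.09, 5.97]
```

Call:
play_rows --series '[0, -0.025, 0.003, 0, 0, 0, 0.6, 0, -0.05, 0.006, 0, 0, 0, 1.3, 0, -0.075, 0.01, 0, 0, 0, 2, 0, -0.1, 0.013, 0, 0, 0, 2.6, 0, -0.125, 0.016, 0, 0, 0, 3.2, 0, -0.15, 0.02, 0, 0, 0, 3.8, 0, -0.175, 0.023, 0, 0, 0, 4.5, 0, -0.2, 0.026, 0, 0, 0, 5.1, 0, -0.222, 0.029, 0, 0, 0, 5.7, 0, -0.2343, 0.0308, 0, -0.2, 0, 6]'

```text
time: 14.05
position: [0.6302, -0.1831, 0.1917]
tool_rot: [2.357, 2.075, -0.004]
ft_force: [0.0, -0.7, -6.0]
grip_width: 0.109
```

Call:
play_rows --series '[0, 0, 0, 0, 0, 0, 0, 0, 0, 0, 0, 0, 0, 0, 0, 0, 0, 0, 0, 0, 0]'

```text
time: 14.3
position: [0.6316, -0.1756, 0.1931]
tool_rot: [-2.35, -2.084, -0.003]
ft_force: [1.2, 0.8, -5.7]
grip_width: 0.114
```

Run:
```python
from h import *
s,R=st()
for n in('side','top','wrist'): snap(n,n+'17')
print(rel([.6301,-.1804,.192],Rtool(82.95)))
cv2.imwrite('pics/c17.png',np.vstack([np.hstack([cv2.resize(cv2.imread('pics/side17.png')[110:250,190:330],(400,400)),cv2.resize(cv2.imread('pics/wrist17.png'),(400,400))])]))
cv2.imwrite('pics/c17t.png',cv2.resize(cv2.imread('pics/top17.png')[130:260,260:410],None,fx=4,fy=4))
```

```text
t 14.3 p [ 0.6316 -0.1756  0.1931] z [ 0.001  0.002 -1.   ] head 83.13 F [ 1.2  0.8 -5.7] T [ 0.09 -0.15 -0.01] grip 0.114
[-0.005, -0.0012, 0.0015, 0.11, -0.03, 0.23]
```

View pics/c17.png

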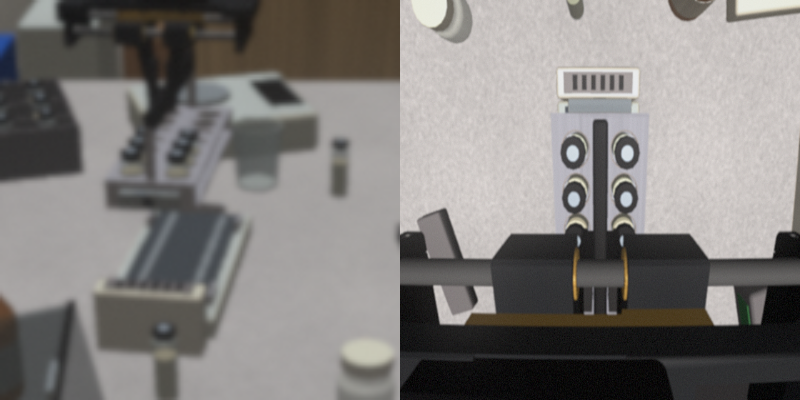

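View pics/c17t.png

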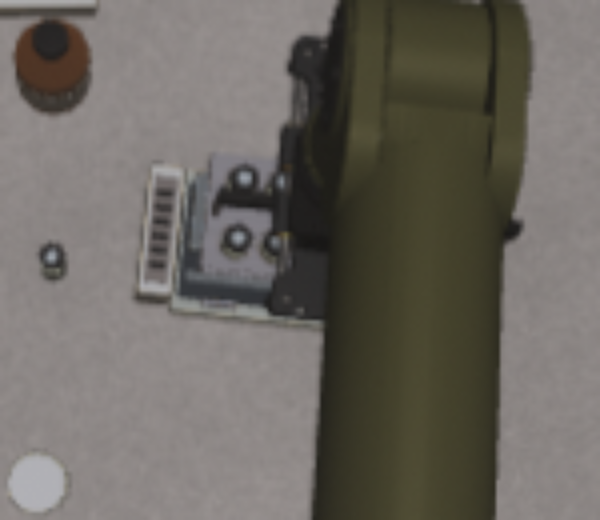

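Call:
play_rows --series '[0, -0.002, 0, 0.01, 0, 0, 0.1, 0, -0.004, -0.001, 0.025, 0, 0, 0.2, 0, -0.005, -0.001, 0.04, 0, 0, 0.2, 0, -0.005, -0.001, 0.05, 0, 0, 0.2, 0, -0.005, -0.001, 0.055, 0, 0, 0.2, 0, -0.005, -0.001, 0.055, 0, 0, 0.2, 0, -0.005, -0.001, 0.055, 0, 0, 0.2, 0, -0.005, -0.001, 0.055, 0, 0, 0.2]'

```text
time: 15.12
position: [0.631, -0.1824, 0.1395]
tool_rot: [2.354, 2.076, 0.003]
ft_force: [-0.0, -0.3, -5.2]
grip_width: 0.113
```

Run:
```python
from h import *
s,R=st()
for n in('side','top','wrist'): snap(n,n+'18')
st()
print(rel([.6301,-.1804,.1235],Rtool(82.95)))
cv2.imwrite('pics/s18.png',cv2.resize(cv2.imread('pics/side18.png')[130:240,210:310],None,fx=5.4,fy=5.4,interpolation=2))
cv2.imwrite('pics/w18.png',cv2.resize(cv2.imread('pics/wrist18.png')[20:270,150:420],None,fx=2.4,fy=2.4,interpolation=2))
```

```text
t 15.12 p [ 0.631  -0.1824  0.1395] z [ 0.004 -0.001 -1.   ] head 82.83 F [-0.  -0.3 -5.2] T [-0.03 -0.08 -0.03] grip 0.113
t 15.27 p [ 0.6308 -0.1827  0.1394] z [ 0.003 -0.001 -1.   ] head 82.82 F [ 0.5  0.2 -5. ] T [-0.04 -0.07 -0.01] grip 0.11
[0.0022, -0.001, 0.0159, 0.2, 0.03, -0.13]
```

View pics/s18.png

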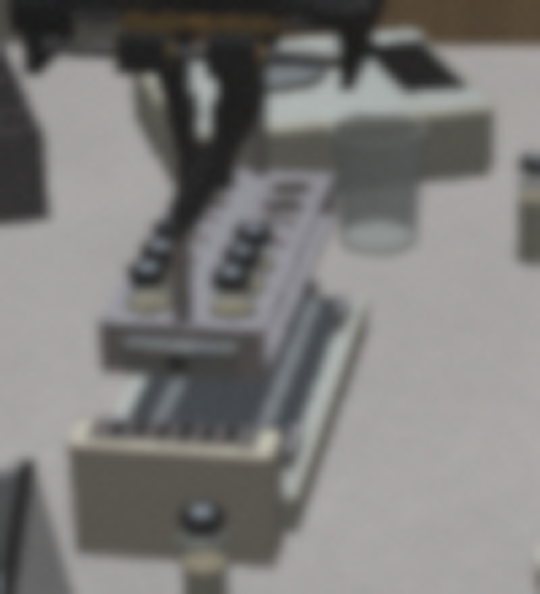

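View pics/w18.png

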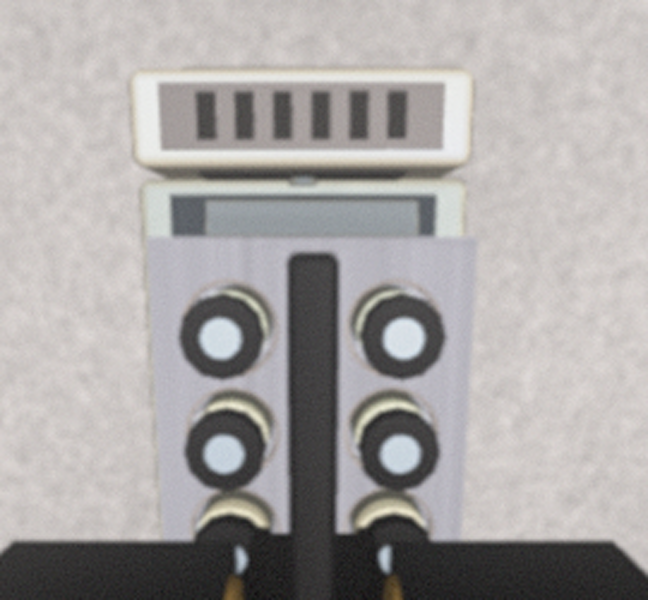

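Run:
```python
from h import *
np.set_printoptions(precision=4,suppress=True)
W=load('wrist18');T=load('top18');S=load('side18')
w=lambda x,y:((x+.5)/2.4+150-.5,(y+.5)/2.4+20-.5)
a=np.radians(-7.05);BX=np.array([np.cos(a),np.sin(a),0]);BY=np.array([-np.sin(a),np.cos(a),0]);B=.6475*BX-.1427*BY
def bf(P): return np.array([(P-B)@BX,(P-B)@BY,P[2]])
print('B',B)
for nm,q,z in [('hout L',(132,75),.072),('hout R',(473,75),.072),('hin L',(135,163),.072),('hin R',(470,163),.072),('bedend L',(143,185),.043),('bedend R',(467,185),.043),('floor L',(172,200),.043),('floor R',(436,200),.043)]:
    print(nm,bf(onz(W,w(*q),z)))
caps=[(220,338),(403,338),(223,454),(400,454)]
for z in (.128,.133,.138,.143):
    C=[onz(W,w(*q),z) for q in caps]
    print(z,'dx',np.linalg.norm(C[0]-C[1]),np.linalg.norm(C[2]-C[3]),'dy',np.linalg.norm(C[0]-C[2]),np.linalg.norm(C[1]-C[3]),'yaw',[np.degrees(np.arctan2((C[i]-C[i+2])[1],(C[i]-C[i+2])[0]))-90 for i in(0,1)])
for q in caps: print(bf(onz(W,w(*q),.138)))
s5=lambda x,y:((x+.5)/5.4+210-.5,(y+.5)/5.4+130-.5)
# side: near caps top (150,270),(232,275)
for t,q in [((403,338),(148,270)),((220,338),(231,275))]: 
    X,e=tri((W,w(*t)),(S,s5(*q)));print('cap tri',X,e[0])
A=onz(W,w(313,258),.184-.0);D=onz(W,w(313,530),.184);print('bar',bf(A),bf(D))
```

```text
B [ 0.6251 -0.2211  0.    ]
hout L [-0.0528  0.1626  0.072 ]
hout R [0.0527 0.1625 0.072 ]
hin L [-0.0533  0.1369  0.072 ]
hin R [0.053  0.1367 0.072 ]
bedend L [-0.0572  0.1324  0.043 ]
bedend R [0.0581 0.1322 0.043 ]
floor L [-0.0471  0.1272  0.043 ]
floor R [0.0472 0.1271 0.043 ]
0.128 dx 0.047814836682680106 0.04818339395615225 dy 0.03142400322430646 0.031456026061408404 yaw [np.float64(-7.486080716052157), np.float64(-6.814448464473514)]
0.133 dx 0.04660642273194673 0.0469656655377388 dy 0.030629831236725476 0.030661044767641747 yaw [np.float64(-7.486080716052072), np.float64(-6.814448464473443)]
0.138 dx 0.04539800878121336 0.04574793711932536 dy 0.02983565924914453 0.0298660634738751 yaw [np.float64(-7.486080716052186), np.float64(-6.8144484644736)]
0.143 dx 0.04418959483047998 0.04453020870091191 dy 0.029041487261563567 0.029071082180108412 yaw [np.float64(-7.486080716052086), np.float64(-6.814448464473557)]
[-0.0203  0.0891  0.138 ]
[0.0251 0.089  0.138 ]
[-0.0205  0.0592  0.138 ]
[0.0252 0.0591 0.138 ]
cap tri [ 0.6595 -0.1366  0.1334] 0.0018906562881698306
cap tri [ 0.614  -0.1309  0.1328] 0.0012294937838705391
bar [0.0026 0.1089 0.184 ] [0.0025 0.056  0.184 ]
```

Run:
```python
from h import *
s,R=st()
a=np.radians(-7.05);BX=np.array([np.cos(a),np.sin(a),0]);BY=np.array([-np.sin(a),np.cos(a),0])
p=np.array(s['position'])-.0025*BX+.0009*BY; p[2]=.1240
print(p,rel(p,Rtool(82.95)))
```

```text
t 15.27 p [ 0.6308 -0.1827  0.1394] z [ 0.003 -0.001 -1.   ] head 82.82 F [ 0.5  0.2 -5. ] T [-0.04 -0.07 -0.01] grip 0.11
[ 0.62839989 -0.1814651   0.124     ] [0.0009, -0.0026, 0.0154, 0.2, 0.03, -0.13]
```

Call:
play_rows --series '[0, 0, -0.001, 0.005, 0, 0, 0, 0, 0.001, -0.002, 0.01, 0.1, 0, 0, 0, 0.001, -0.0026, 0.0145, 0.2, 0, -0.1, 0, 0.001, -0.0026, 0.0155, 0.2, 0, -0.1, 0, 0.001, -0.0026, 0.0155, 0.2, 0, -0.1, 0, 0.001, -0.0026, 0.0155, 0.2, 0, -0.1, 0, 0.001, -0.0026, 0.0155, 0.2, 0, -0.1, 0, 0.001, -0.0026, 0.0155, 0.2, 0, -0.1]'

```text
time: 15.93
position: [0.6279, -0.1814, 0.1232]
tool_rot: [-2.354, -2.079, 0.002]
ft_force: [-0.3, 0.4, -6.2]
grip_width: 0.112
```

Run:
```python
from h import *
s,R=st()
for n in('side','top','wrist'): snap(n,n+'19')
st()
cv2.imwrite('pics/s19.png',cv2.resize(cv2.imread('pics/side19.png')[130:240,210:310],None,fx=5.4,fy=5.4,interpolation=2))
cv2.imwrite('pics/w19.png',cv2.resize(cv2.imread('pics/wrist19.png')[20:270,150:420],None,fx=2.4,fy=2.4,interpolation=2))
```

```text
t 15.93 p [ 0.6279 -0.1814  0.1232] z [-0.001 -0.    -1.   ] head 82.91 F [-0.3  0.4 -6.2] T [-0.03 -0.09 -0.02] grip 0.112
t 16.08 p [ 0.6279 -0.1813  0.1231] z [-0.001 -0.    -1.   ] head 82.91 F [-0.6  0.3 -5.8] T [-0.07 -0.06 -0.01] grip 0.109
```

View pics/s19.png

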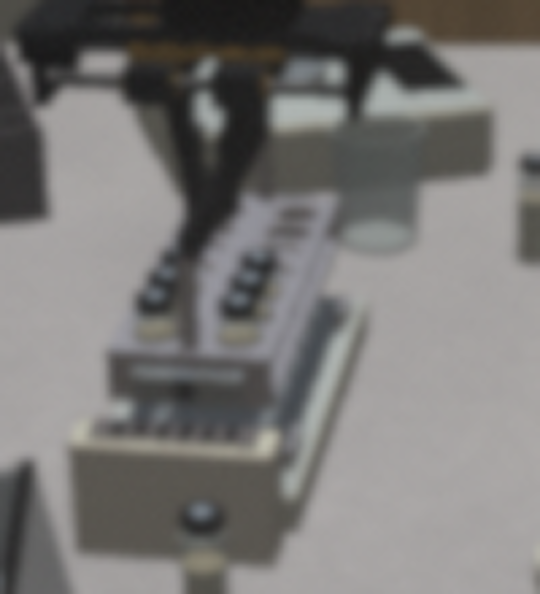

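View pics/w19.png

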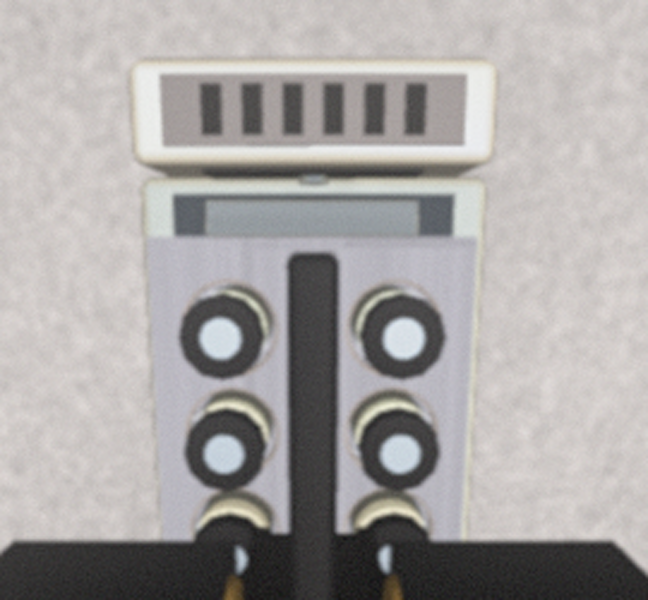

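View pics/top19.png

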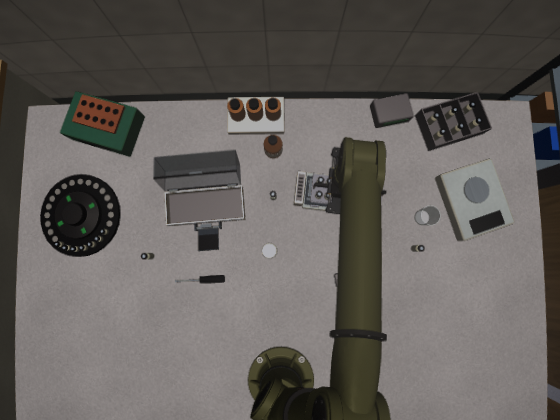

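View pics/side19.png

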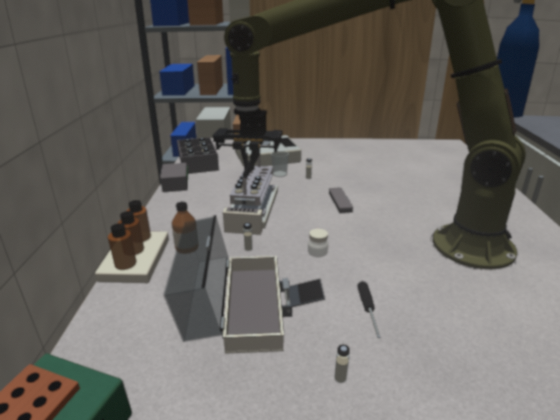

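Everything else stands in place. I now check lateral fit, height and pitch.

Run:
```python
from h import *
np.set_printoptions(precision=4,suppress=True)
W=load('wrist19');S=load('side19')
w=lambda x,y:((x+.5)/2.4+150-.5,(y+.5)/2.4+20-.5)
a=np.radians(-7.05);BX=np.array([np.cos(a),np.sin(a),0]);BY=np.array([-np.sin(a),np.cos(a),0]);B=.6475*BX-.1427*BY
bf=lambda P:np.array([(P-B)@BX,(P-B)@BY,P[2]])
for nm,q,z in [('hin L',(134,163),.072),('hin R',(496,163),.072),('hout L',(134,65),.072),('hout R',(495,65),.072)]: print(nm,bf(onz(W,w(*q),z)))
caps=[(220,338),(403,338),(223,454),(400,454)]
for q in caps: print('cap',bf(onz(W,w(*q),.122)))
# side view: rack -x long edge plate top: cast on plane bf x=-.045
s5=lambda x,y:((x+.5)/5.4+210-.5,(y+.5)/5.4+130-.5)
for nm,q in [('near',(268,352)),('far',(336,200)),('near bottom',(266,405)),('near+ bottom',(112,395))]:
    c,d=ray(S,s5(*q)); k=(-.045-(c-B)@BX)/(d@BX); 
    if '+' in nm: k=(.045-(c-B)@BX)/(d@BX)
    k2=(.120-(c-B)@BY)/(d@BY)
    print(nm,'x-plane',bf(c+k*d),'y=.12 plane',bf(c+k2*d))
k3=None
c,d=ray(S,s5(336,200));print('far on y=-.115',bf(c+d*((-.115-(c-B)@BY)/(d@BY))))
# roof of bed guide on side for bias: near housing top
c,d=ray(S,s5(75,447));print('housing out top, plane y=.166',bf(c+d*((.166-(c-B)@BY)/(d@BY))))
c,d=ray(S,s5(278,460));print('housing out top R',bf(c+d*((.166-(c-B)@BY)/(d@BY))))
```

```text
hin L [-0.0537  0.136   0.072 ]
hin R [0.0538 0.136  0.072 ]
hout L [-0.0522  0.1628  0.072 ]
hout R [0.052  0.1628 0.072 ]
cap [-0.0235  0.09    0.122 ]
cap [0.0218 0.09   0.122 ]
cap [-0.0237  0.0602  0.122 ]
cap [0.022  0.0602 0.122 ]
near x-plane [-0.045   0.1019  0.0958] y=.12 plane [-0.0485  0.12    0.1046]
far x-plane [-0.045  -0.1327  0.0899] y=.12 plane [-0.0853  0.12    0.1917]
near bottom x-plane [-0.045   0.1113  0.0688] y=.12 plane [-0.0467  0.12    0.0733]
near+ bottom x-plane [0.045  0.0917 0.0589] y=.12 plane [0.0371 0.12   0.0735]
far on y=-.115 [-0.0478 -0.115   0.097 ]
housing out top, plane y=.166 [0.0459 0.166  0.0656]
housing out top R [-0.0613  0.166   0.0659]
```

Run:
```python
from h import *
np.set_printoptions(precision=4,suppress=True)
def cents(im,approx,rad=11):
    f=cv2.cvtColor(im['frame'],cv2.COLOR_RGB2GRAY).astype(float);out=[]
    for u,v in approx:
        y,x=np.mgrid[int(v)-rad:int(v)+rad+1,int(u)-rad:int(u)+rad+1]
        wt=np.clip(f[y,x]-130,0,None)*((x-u)**2+(y-v)**2<rad**2)
        out.append(((wt*x).sum()/wt.sum(),(wt*y).sum()/wt.sum()))
    return out
w=lambda x,y:((x+.5)/2.4+150-.5,(y+.5)/2.4+20-.5)
W=load('wrist19');c=cents(W,[w(220,338),w(403,338),w(223,454),w(400,454)]);print(c)
for z in (.119,.122,.125):
    C=[onz(W,q,z) for q in c];print(z,[round(float(np.linalg.norm(C[i]-C[j])),5) for i,j in((0,1),(2,3),(0,2),(1,3))])
W7=load('wrist7');k=560/480
c7=cents(W7,[(215*k,130*k),(262*k,130*k),(216*k,160*k),(262*k,160*k),(216*k,190*k),(262*k,190*k)],8);print(c7)
C=[onz(W7,q,.058) for q in c7];print('ref',[round(float(np.linalg.norm(C[i]-C[j])),5) for i,j in((0,1),(2,3),(4,5),(0,2),(1,3))])
```

```text
[(np.float64(241.38833646869122), np.float64(160.54582101585595)), (np.float64(317.8724315505022), np.float64(160.57512874114107)), (np.float64(242.8488199021901), np.float64(208.75320717272663)), (np.float64(316.39467849223945), np.float64(208.704427870725))]
0.119 [0.04617, 0.04625, 0.03018, 0.03013]
0.122 [0.04544, 0.04552, 0.02971, 0.02965]
0.125 [0.04472, 0.04479, 0.02923, 0.02918]
[(np.float64(249.6631767658659), np.float64(152.50742201505915)), (np.float64(305.5441671822369), np.float64(152.0557503265278)), (np.float64(250.80907002467455), np.float64(188.239087892453)), (np.float64(305.0614312856238), np.float64(187.89067447751742)), (np.float64(251.76237334372564), np.float64(222.10346843335932)), (np.float64(304.5931080821655), np.float64(221.6885198694567))]
ref [0.04581, 0.0458, 0.04594, 0.02985, 0.02992]
```

Run:
```python
from h import *
np.set_printoptions(precision=4,suppress=True)
S=load('side19')
a=np.radians(-7.05);BX=np.array([np.cos(a),np.sin(a),0]);BY=np.array([-np.sin(a),np.cos(a),0]);B=.6475*BX-.1427*BY
P=lambda x,y,z:(proj(S,B+x*BX+y*BY+np.array([0,0,z]))[0]-[210,130]+.5)*5.4-.5
im=cv2.imread('pics/s19.png')
def line(A,C,col): cv2.line(im,tuple(int(v) for v in P(*A)),tuple(int(v) for v in P(*C)),col,1)
for z,col in ((.0695,(0,255,0)),):   # rack underside outline, and plate guess
    q=[(-.045,-.115),(.045,-.115),(.045,.125),(-.045,.125)]
    for i in range(4): line(q[i]+(z,),q[(i+1)%4]+(z,),col)
# caps
for y in(.03,.06,.09):
    for x in(-.023,.023): cv2.circle(im,tuple(int(v) for v in P(x,y,.1215)),3,(0,0,255),-1)
q=[(-.055,.136),(.055,.136),(.055,.166),(-.055,.166)]
for i in range(4): line(q[i]+(.072,),q[(i+1)%4]+(.072,),(255,0,0))
line((-.062,-.118,.03),(-.062,.136,.03),(255,255,0));line((-.045,-.115,.043),(-.045,.115,.043),(255,255,0)) if 0 else None
cv2.imwrite('pics/s19o.png',im)
```

```text
(no output)
```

View pics/s19o.png

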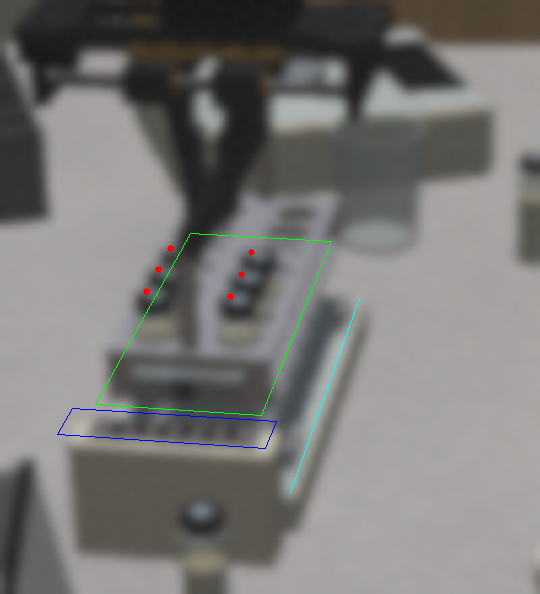

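Call:
play_rows --series '[0, 0, 0.0008, 0, 0, 0, 0, 0, 0, 0.0008, 0, 0, 0, 0, 0, 0, 0.0008, 0, 0, 0, 0, 0, 0, 0.0008, 0, 0, 0, 0, 0, 0, 0.0008, 0, 0, 0, 0, 0, 0, 0.0008, 0, 0, 0, 0]'

```text
time: 16.58
position: [0.6285, -0.1814, 0.1229]
tool_rot: [-2.354, -2.079, 0.002]
ft_force: [-0.2, -0.2, -5.1]
grip_width: 0.111
```

Run:
```python
from h import *
s,R=st();print(np.abs(s['qd']).max())
print(close_job())
```

```text
t 16.58 p [ 0.6285 -0.1814  0.1229] z [-0.002 -0.    -1.   ] head 82.91 F [-0.2 -0.2 -5.1] T [-0.04 -0.08  0.03] grip 0.111
0.0016528069288842418
the job is handed in; nothing more can be done
None
```

The job is handed in after 16.6 s. The rack is held still at 35 N over the sampler's bed, with its coupling block facing the drive housing.

**What I did:** I pressed the pedal to its stop, at about 28 N in the end, and the cover sprang open. I gripped the bar 41 mm from its middle, towards the loaded end. I lifted the rack out, carried it over and lowered it above the bed.

**Last checks:**
- **Height:** the underside is about 69 mm above the bench, so about 39 mm above the bed's floor.
- **Fit over the bed:** the wrist camera put the rack within about 1 mm of the bed's centre line, about 0 mm off along its length, and within about 0.2° in yaw. I shifted it 0.8 mm afterwards to correct this and did not take another picture.
- **Level and still:** the tool is vertical to about 0.1°, the wrist moment is near zero and the joints were at rest.
- **Surroundings:** in the last top and side pictures, the loose items I could see were where they started. The arm partly hid the syringe case in the top view, but it showed in place in the side view.

**What disagreed or went wrong:**
- **Fingertips:** they sit about 24 mm higher than the reported tool position says. I found this when pressing the pedal and worked with the corrected value.
- **Contact with the cover:** on the first, upright approach the gripper's body touched the opened cover's edge with about 6 N. I backed off and gripped with the tool tilted 14°, so the rack leaned about 14° in the store until I had lifted it clear and straightened it.
- **Side camera:** it reads a few millimetres off around the bed. Its direct reading of the rack's top edge suggested a pitch of nearly 2°. The cap spacing in the wrist view and the caps in the side view suggested under 1°, which I relied on.

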